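# Load the canister carrier tray into the bench reader

## Robot

A 6-joint arm with a two-finger parallel gripper is mounted at the origin on a cart in front of the work surface, level with it; the furniture and walls round the work are solid. World frame = base frame: x ahead of the robot, y to its left, z up, the work surface at z = 0. Lengths are in mm, angles in degrees, forces in N, time in s.
With the tool pointing down it reaches from about 225 to 725 mm from the base axis. Payload 3.1 kg.
Tool frame: the origin (TCP) lies where the fingers leave the gripper's body, on its centre line; the fingertips stand 73 mm ahead of it and the grasp point (between the pads) lies 54 mm ahead of it; z points along the fingers, y is the direction in which the jaws open and shut (so a half turn about z gives the same grasp; the last joint's range is limited). The gripper opens to 85 mm and grips with 20 to 120 N. Pads are 22 mm wide; open, the fingers measure 114 mm over their backs; the gripper's body (76 mm by 85 mm) begins 54 mm behind the grasp point. The pads swing forward as they close: fully open they stand 13 mm farther back than shut.
Start: joints at [63.61, 2.75, 5.684, 92.934, 0, 82.678], TCP at [171.52, 496.184, 303.912] pointing down, gripper open.
Joint ranges: [-166.93, 166.93], [-56.73, 111.36], [-69.38, 81.34], [-121.58, 131.49], [-85.45, 84.26], [-180, 180]. Speed limits (degrees/s): [159.86, 159.86, 180, 180, 180, 180].

## Interface

Orientations are given as [roll, pitch, yaw] about the fixed x, y, z axes, in that order (R = Rz(yaw) Ry(pitch) Rx(roll)).
In Python, from cell import env, cams, models gives the robot as it stands. The module is installed in compiled form; this text tells all that it offers.
- The arm moves only by the shell command python3 -m pendant 'ROWS' [OPENING] [FORCE]. ROWS is JSON, a list of rows, each an object with "dp": the shift along the tool's x, y, z in mm, a list of three; "rotation": the turn, a rotation vector about the tool's x, y, z in rad, a list of three. A call has 1 to 20 rows; each row shifts and turns the commanded pose from where the row before left it, along the tool's axes as they then stand; what a row does not reach is not made up. A row lasts 1/10 s, in which the tool goes at most 50 mm and 8.59 degrees, less where a joint would pass 70% of its speed; a pose out of reach is approached as far as the arm can. A call with a gripper value outside its range is refused whole. OPENING is the finger opening in mm, from 0 to 85.4, set as the call begins (- or left out, the last holds). The fingers move at their own pace and stop on an object; FORCE is the grip in N (left out, the last holds). Time passes only in rows, so rows that do not move let the fingers close. It gives the time, the measured TCP pose, the force and the opening at its end, in the units of the state.
- env.sense(): the state, without advancing time (a new reading comes with each control period).
- cams.capture(name): name is "scene" or "top" or "wrist"; returns a dict with "color" (420x560x3 uint8, blue, green, red), "vfov" (degrees; the focal length in pixels is half the picture's height over the tangent of half this angle, whatever the lens; pixels are square), "cx", "cy" (the principal point, pixels), "extrinsics" (4x4, takes a point from camera to world coordinates). Camera axes: x right, y up, looking along -z (the intrinsics and any distortion apply to the point x, -y, -z); pixel columns grow to the right and rows downward; lengths in mm; the calibration is good to about 2 mm. A picture is of the moment at which its call begins. There is no depth.
- env.sign_off(): hands the job in, once; it reports no verdict.
Trained networks look in a picture, given as the dict that the camera call returned (one of the last four; its "shot" number tells which), for a name from the list of things; names that differ only in an ending like _2 or _b are one class to them, and where a whole thing is asked for, a point or a joint stands for the part that bears it (a point fixed in the world has none). Each returns a list of dicts, best first, with "conf" (0 to 1); they miss things now and then, are a little off and sometimes report something else, mostly with a low value. They report only what shows in the picture. A call takes as long as a camera call. They do not tell look-alikes from the thing itself.
- models.search_frame(picture, query): "at" ([column, row] in pixels, amid what is visible of it).
- models.masks_of(picture, query): "mask" (420x560 bool, what is visible of it) and "at" ([column, row] in pixels, amid what is visible of it).
The state is a dict: "t": time; "joint_pos": joint angles; "dq": joint speeds; "tau": joint torques, N m; "tool_pos": TCP position; "eef_rot": TCP orientation; "force": force on the tool from outside, world axes, zero at the start; "moment": the same for the moment, N m; "gripper_width": finger opening in mm.
Only numpy, scipy, OpenCV 4.12 (cv2) and the standard library are available. Lean on these libraries where they do the work, as an engineer would, in place of code of your own. Each camera call takes 0.05 s, during which the arm holds its last target.

## Task

Load the carrier tray into the reader: it lies on the bench the wrong way round, so turn it end for end and slide it along the bench, narrow nose first, between the guide rails until it is fully home with its wide tail against the rail mouths. The canister must still stand upright in the tray's seat, turned so that the code plate on its side squarely faces the scanner block (turn it before it disappears under the cover). Do not tip the canister over, and leave the multimeter, the bottle and the solder reel where they stand.

Things in the scene. Friction and masses are not known exactly. Their poses are not given: they have to be found in the camera images.
- tray: Loose aluminium carrier tray, 200 mm long, 0.3 kg, starting left or right of the rails' lane with its nose roughly towards the robot. Origin: underside, mid-length; +x runs to the nose, z up. Nose part, x -60..100: 60 mm wide, floor 6 mm, walls 4 mm thick and 22 mm high. Canister seat: 43 mm hole in a 10 mm block (top 16 mm up) centred at x = 62.
- tray_nose (a point): Middle of the tray's nose end (tray x = 100, 3 mm up).
- tray_tail (a point): Middle of the rear face of the tray's tail (tray x = -100, 15 mm up). The tail is a plastic block, tray x -100..-60, 90 mm wide, 30 mm high, too wide for the rails; its flat rear face is where the tray is pushed home.
- tray_fin (a point): Grip point on the tray's upright fin (tray x = -30, y = 0, 48 mm up), near the loaded tray's balance point. The fin is 12 mm thick (across the tray), 30 mm long, its top 60 mm above the tray's underside.
- canister: Loose aluminium cylinder, 40 mm diameter, 70 mm high, 0.06 kg, standing on the tray floor in its seat, where it can be twisted. Origin: centre of its underside; +x points out through the code plate. A 5 mm high ridge on its top runs from the centre to the rim on the plate's side.
- canister_mark (a point): Middle of the code plate: a white plate with black bars on the canister's side, 14 mm wide, 26 to 62 mm up, 1.5 mm proud; this point is 21.5 mm from the axis.
- dock: The reader, fixed to the bench. Origin: bench level, middle of the rail mouths; +x is the way the tray slides in, +y left. Rails 26 mm high, 64 mm apart from x = 18 to 168, flare to 80 mm apart at x = 0, where stop pads (y 41..51 each side) meet the tray's tail. The tray slides on the bench. Home: tray origin at dock x = 60, y = 0, same yaw.
- cover_edge (a point): Middle of the front edge of the dock's clear, grey-framed cover (dock x = -65). Cover: underside 103 mm, front lip's top 125 mm up, y -52..52, back to x = 176. It reaches 25 mm past the tail of a tray that is home, so an upright tool strikes it: finish the slide (about 15 cm) by pushing the tail from behind with the tool leaning back 25 to 45 degrees, upper part towards the robot.
- scanner_window (a point): Window of the scanner block (black box 48 x 46 x 100 mm) on the dock's left side (dock x = 122, y = 44, 52 mm up), looking towards dock -y. When the tray is home it is beside the canister, on the tray's +y side.
- multimeter_b: Bystander, loose: multimeter leaning on its stand, 138 x 80 mm, 98 mm high, on the other side of the lane from the tray's start. Origin: centre of its underside.
- cleaner_bottle: Bystander, loose: squeeze bottle, 52 mm diameter, 150 mm high, near the left front of the dock. Origin: centre of its underside.
- solder_reel: Bystander, loose: reel of solder wire, 62 mm diameter, 55 mm high, to the right of the dock. Origin: centre of its underside.
There are look-alikes about, which are no part of the job. Leave any brown or red look-alike of the canister alone.

How it is judged (in metres and radians):
At the end, for the whole second after the job is handed in: The tray lies flat between the rails, nose first, within 5 mm of home; the canister stands upright in its seat with the code plate facing the scanner within 20 degrees; both are at rest (x of tray in the frame of dock above 0.055 m and x of tray_nose in the frame of dock above 0.15 m and y of tray in the frame of dock between -0.005 and 0.005 m and angle between the x axis of tray and the x axis of dock, either way round below 0.06 rad and height (world z) of tray below 0.005 m and angle between tray's own z axis and vertical below 0.05 rad and x of canister in the frame of tray between 0.056 and 0.068 m and y of canister in the frame of tray between -0.006 and 0.006 m and z of canister in the frame of tray between 0.002 and 0.01 m and angle between canister's own z axis and vertical below 0.12 rad and angle between the x axis of canister and the y axis of dock, either way round below 0.35 rad and y of canister_mark in the frame of dock above 0.01 m and linear speed of each of tray, canister below 0.01 m/s); the robot touches nothing.
It fails at once if the canister is tipped over or falls out of the tray (angle between canister's own z axis and vertical above 0.7 rad).
It fails at once if the multimeter is moved more than 20 mm or tipped (distance of multimeter_b from where it was at the start of the episode above 0.02 m or angle between multimeter_b's own z axis and vertical above 0.3 rad).
It fails at once if the cleaner bottle is moved more than 20 mm or tipped (distance of cleaner_bottle from where it was at the start of the episode above 0.02 m or angle between cleaner_bottle's own z axis and vertical above 0.3 rad).
It fails at once if the solder reel is moved more than 20 mm or tipped (distance of solder_reel from where it was at the start of the episode above 0.02 m or angle between solder_reel's own z axis and vertical above 0.3 rad).
It also fails if it takes over 61 s, if anything falls off the work surface, if the arm or the gripper's body presses on something with over 40 N, if the wrist force passes 120 N, or if a joint passes its speed limit or range.

## Working session

There is one attempt and no reset: what is moved stays moved. The work goes in short steps, Python scripts to look and compute and a shell command to move; the robot and the scene stay as the last step left them, time stands still between calls to the robot, and variables do not carry over. Pictures are saved under pics/ and viewed, and the job is handed in when it is done.

```bash
ls; mkdir -p pics
cat > h.py <<'E'
import numpy as np,cv2
from cell import env,cams,models
def K(p):
    h,w=p["color"].shape[:2]; f=h/2/np.tan(np.radians(p["vfov"]/2)); return f
def ray(p,px):
    f=K(p); E=np.array(p["extrinsics"]); d=np.array([(px[0]-p["cx"])/f,-(px[1]-p["cy"])/f,-1.]); return E[:3,3],E[:3,:3]@d
def onz(p,px,z):
    o,d=ray(p,px); return o+d*(z-o[2])/d[2]
def proj(p,X):
    f=K(p); E=np.array(p["extrinsics"]); c=E[:3,:3].T@(np.array(X)-E[:3,3]); return [p["cx"]+f*c[0]/-c[2],p["cy"]-f*c[1]/-c[2]]
E
python3 - <<'E'
from h import *
for n in ["scene","top","wrist"]:
    p=cams.capture(n); cv2.imwrite(f"pics/{n}0.png",p["color"])
    print(n,p.keys(),p["vfov"],p["cx"],p["cy"],np.round(p["extrinsics"],3).tolist())
    for q in ["tray","tray_nose","tray_tail","tray_fin","canister","canister_mark","dock","cover_edge","scanner_window","multimeter_b","cleaner_bottle","solder_reel"]:
        print(q,[(round(float(r["conf"]),2),np.round(r["at"]).tolist()) for r in models.search_frame(p,q)[:3]])
print(env.sense())
E
```

```text
pics
scene dict_keys(['color', 'vfov', 'cx', 'cy', 'extrinsics', 'shot']) 47.0789884030188 277.40953723335366 208.5663101410639 [[0.752, 0.445, -0.487, -32.94], [-0.66, 0.508, -0.554, -548.092], [0.001, 0.738, 0.675, 931.802], [0.0, 0.0, 0.0, 1.0]]
tray [(0.64, [332.0, 280.0])]
tray_nose [(0.76, [329.0, 279.0])]
tray_tail [(0.98, [329.0, 281.0])]
tray_fin [(0.77, [329.0, 280.0])]
canister [(0.68, [323.0, 330.0]), (0.65, [276.0, 266.0]), (0.56, [305.0, 285.0])]
canister_mark [(0.94, [306.0, 290.0]), (0.94, [275.0, 269.0]), (0.88, [325.0, 331.0])]
dock [(0.94, [322.0, 193.0])]
cover_edge [(0.96, [322.0, 187.0])]
scanner_window [(0.76, [321.0, 189.0])]
multimeter_b [(0.83, [191.0, 207.0]), (0.42, [306.0, 288.0])]
cleaner_bottle [(0.78, [257.0, 186.0])]
solder_reel [(0.7, [369.0, 237.0])]
top dict_keys(['color', 'vfov', 'cx', 'cy', 'extrinsics', 'shot']) 53.66194016975269 283.65328121584304 202.13081140442108 [[0.072, 0.974, -0.213, 369.806], [-0.997, 0.071, -0.016, 109.999], [-0.0, 0.213, 0.977, 964.108], [0.0, 0.0, 0.0, 1.0]]
tray [(0.95, [366.0, 214.0]), (0.3, [180.0, 257.0])]
tray_no
[... 947 characters left out ...]
363.0])]
cleaner_bottle []
solder_reel []
{'t': 1.95, 'joint_pos': array([6.36071597e+01, 2.74816176e+00, 5.68281397e+00, 9.29337809e+01,
       2.15116549e-03, 8.26809146e+01]), 'dq': array([-0.00143899,  0.00186494, -0.01825854,  0.11015585, -0.02130685,
        0.04793064]), 'tau': array([-4.06342660e-04, -3.38632214e+01,  3.20146716e+01,  1.41811695e-03,
       -9.12903101e-05,  5.57569990e-08]), 'tool_pos': array([171.53048806, 496.17318915, 303.9219318 ]), 'eef_rot': array([ 1.79998862e+02, -2.02263858e-03,  1.60926245e+02]), 'force': array([-0.19720703,  0.4253904 , -0.40984912]), 'moment': array([-2.95390144e-05,  9.78592038e-03,  9.70779590e-03]), 'gripper_width': 85.39323516165004}
```

View pictures.

View pics/scene0.png

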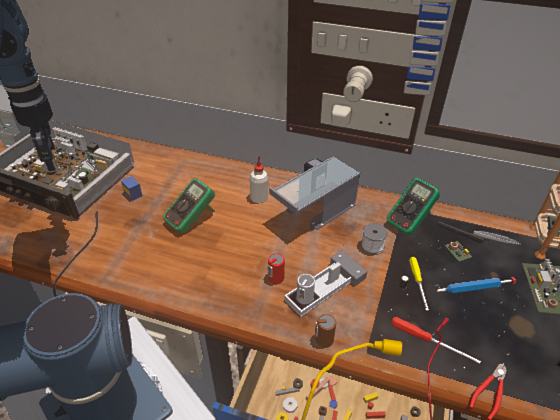

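View pics/top0.png

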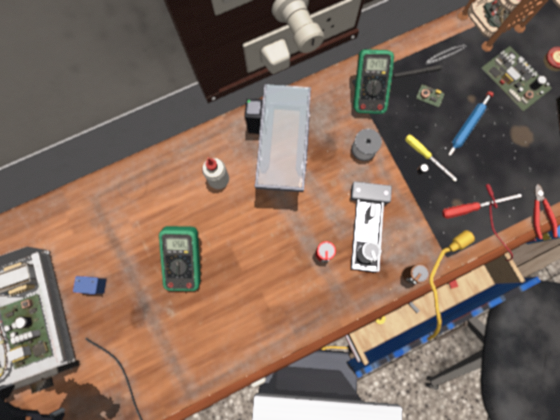

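View pics/wrist0.png

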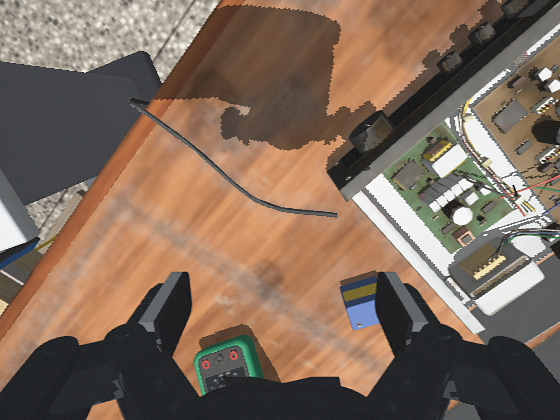

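Run:
```python
import cv2
a=cv2.imread("pics/top0.png"); cv2.imwrite("pics/topc.png",cv2.resize(a[75:295,225:440],None,fx=2.7,fy=2.7,interpolation=cv2.INTER_CUBIC))
b=cv2.imread("pics/scene0.png"); cv2.imwrite("pics/scenec.png",cv2.resize(b[150:350,240:400],None,fx=3,fy=3,interpolation=cv2.INTER_CUBIC))
```

```text
(no output)
```

View pics/topc.png

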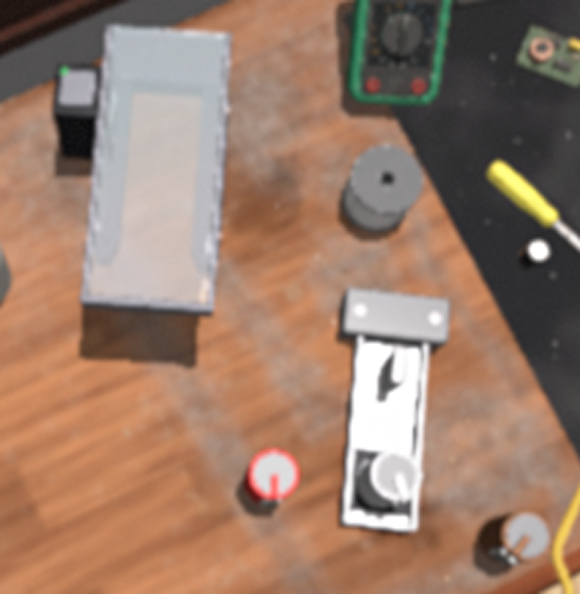

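View pics/scenec.png

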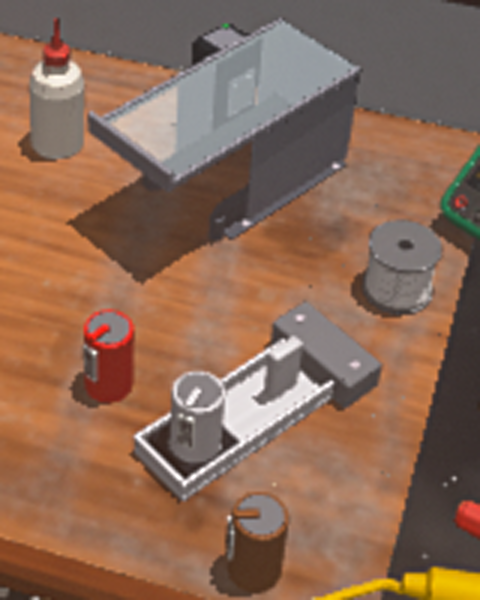

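```bash
cat > fit.py <<'E'
from h import *
from scipy.optimize import least_squares
def fit(obs,x0):  # obs: list of (picture, pix, model xyz)
    def r(v):
        c,s=np.cos(v[2]),np.sin(v[2]); out=[]
        for p,px,m in obs:
            X=[v[0]+c*m[0]-s*m[1],v[1]+s*m[0]+c*m[1],m[2]]
            out+=list(np.array(proj(p,X))-px)
        return out
    s=least_squares(r,x0); return s.x,np.round(s.fun,1)
E
python3 - <<'E'
from fit import *
t=cams.capture("top"); s=cams.capture("scene")
T=lambda u,v:(225+u/2.7,75+v/2.7); S=lambda u,v:(240+u/3,150+v/3)
ob=[(t,T(347,290),(-100,45,30)),(t,T(449,299),(-100,-45,30)),(t,T(342,522),(100,30,22)),(t,T(416,528),(100,-30,22))]
# tray +x toward robot (-x): its +y side is at world -y i.e. image right
ob=[(a,b,(m[0],-m[1],m[2])) for a,b,m in ob]
x0=[450,-100,3.1]
print("tray top",*fit(ob,x0))
os=[(s,S(306,300),(-100,45,30)),(s,S(382,363),(-100,-45,30)),(s,S(137,437),(100,30,22)),(s,S(184,486),(100,-30,22))]
os=[(a,b,(m[0],-m[1],m[2])) for a,b,m in os]
print("tray scene",*fit(os,x0)); x,r=fit(ob+os,x0);print("both",x,np.degrees(x[2]),r)
d=[(t,T(84,306),(-65,52,125)),(t,T(212,311),(-65,-52,125))]
print("dock",*fit(d,[600,0,0]))
e=[(s,S(90,117),(-65,52,125)),(s,S(167,178),(-65,-52,125))]
print(*fit(e,[600,0,0])); x,r=fit(d+e,[600,0,0]);print(x,np.degrees(x[2]),r)
c=onz(t,T(396,472),70); print("can top",c, onz(s,S(200,390),70))
print("ridge rim",onz(t,T(405,499),75),onz(s,S(190,405),75))
for n,px,z in [("reel",T(388,178),55)]: print(n,onz(t,px,z))
print("meter",onz(t,(180,260),50),"bottle",onz(t,(212,163),150),"red",onz(t,T(274,475),70),"brown",onz(t,T(526,536),70))
E
```

```text
tray top [532.5087049  -73.11963405   3.10009303] [-0.5 -1.1  0.3 -0.2  0.4  0.2 -0.3  1. ]
tray scene [536.60056188 -72.73143741   3.10231648] [-0.2 -0.2  0.7  0.  -0.9 -0.1  0.4  0.2]
both [534.18350409 -73.22390799   3.1008594 ] 177.66615623383797 [-0.5 -1.8  0.4 -0.9  0.5 -0.6 -0.2  0.3 -0.6  0.3  0.2  0.7 -1.5  0.5
 -0.3  0.9]
dock [6.44199843e+02 1.35631042e+02 3.18199447e-02] [-1.2 -0.1  1.2  0. ]
[ 6.47679856e+02  1.30324260e+02 -4.01400251e-02] [-0.2 -0.4  0.2  0.4]
[6.45446952e+02 1.33524564e+02 6.65324577e-03] 0.3812029027498626 [-0.9 -1.2  1.5  0.1 -1.6  0.3  0.2  0.3]
can top [473.38206375 -71.87974353  70.        ] [479.7673966  -65.91421449  70.        ]
ridge rim [452.06088634 -78.51330497  75.        ] [461.2509523  -74.10781131  75.        ]
reel [726.54723678 -61.22654157  55.        ]
meter [423.13618015 341.53930404  50.        ] bottle [618.22374732 275.56231722 150.        ] red [463.97691266  24.89877707  70.        ] brown [ 430.46479612 -175.25412869   70.        ]
```

Run:
```python
from fit import *
t=cams.capture("top"); s=cams.capture("scene")
T=lambda u,v:(225+u/2.7,75+v/2.7); S=lambda u,v:(240+u/3,150+v/3)
for z in (106,125):
  a=onz(t,T(84,306),125);b=onz(t,T(108,27),z);c=onz(t,T(212,311),125);d=onz(t,T(230,35),z)
  for q,w in((a,b),(c,d)): print(z,q.round(),w.round(),np.degrees(np.arctan2(*(w-q)[1::-1])))
# right flange bottom in scene
a=onz(s,S(238,235),0);b=onz(s,S(342,168),0);print(a,b,np.degrees(np.arctan2(*(b-a)[1::-1])))
a=onz(s,S(167,178),125)
for z in(106,125):
  b=onz(s,S(358,70),z);print(a,b,np.degrees(np.arctan2(*(b-a)[1::-1])))
print(t["shot"],env.sense()["t"])
```

```text
106 [578. 183. 125.] [823. 185. 106.] 0.5660258129096105
106 [581.  84. 125.] [823.  83. 106.] -0.1939797441522443
125 [578. 183. 125.] [813. 184. 125.] 0.1840107802916831
125 [581.  84. 125.] [813.  84. 125.] -0.05683047432708728
[672.66921653  80.69876797   0.        ] [812.32554244  79.5575278    0.        ] -0.4681978380874834
[581.15586344  82.24140905 125.        ] [827.62392202  88.97779021 106.        ] 1.565598995139487
[581.15586344  82.24140905 125.        ] [807.82412772  74.32012545 125.        ] -2.0014777797940235
6 2.15
```

```bash
python3 -m pendant '[{"dp":[-15,-15,0],"rotation":[0,0,0]},{"dp":[-33,-31,0],"rotation":[0,0,0]},{"dp":[-33,-31,0],"rotation":[0,0,0]},{"dp":[-33,-31,0],"rotation":[0,0,0]},{"dp":[-33,-31,0],"rotation":[0,0,0]},{"dp":[-33,-31,0],"rotation":[0,0,0]},{"dp":[-33,-31,0],"rotation":[0,0,0]},{"dp":[-33,-31,0],"rotation":[0,0,0]},{"dp":[-33,-31,0],"rotation":[0,0,0]},{"dp":[-33,-31,0],"rotation":[0,0,0]},{"dp":[-33,-31,0],"rotation":[0,0,0]},{"dp":[-33,-31,0],"rotation":[0,0,0]},{"dp":[-33,-31,0],"rotation":[0,0,0]},{"dp":[-33,-31,0],"rotation":[0,0,0]},{"dp":[-26,-19,0],"rotation":[0,0,0]}]'
python3 -m pendant '[{"dp":[0,0,0],"rotation":[0,0,0.145]},{"dp":[0,0,0],"rotation":[0,0,0.145]},{"dp":[0,0,0],"rotation":[0,0,0.145]},{"dp":[0,0,0],"rotation":[0,0,0.145]},{"dp":[0,0,0],"rotation":[0,0,0.145]},{"dp":[0,0,0],"rotation":[0,0,0.145]},{"dp":[0,0,0],"rotation":[0,0,0.145]},{"dp":[0,0,0],"rotation":[0,0,0.145]},{"dp":[0,0,0],"rotation":[0,0,0.145]},{"dp":[0,0,0],"rotation":[0,0,0.145]},{"dp":[0,0,0],"rotation":[0,0,0.145]},{"dp":[0,0,0],"rotation":[0,0,0.145]},{"dp":[0,0,0],"rotation":[0,0,0.145]},{"dp":[0,0,0],"rotation":[0,0,0.145]},{"dp":[0,0,0],"rotation":[0,0,0.145]},{"dp":[0,0,0],"rotation":[0,0,0.145]},{"dp":[0,0,0],"rotation":[0,0,0.14]}]'
python3 - <<'E'
from h import *
p=cams.capture("wrist"); cv2.imwrite("pics/w1.png",p["color"])
t=cams.capture("scene"); cv2.imwrite("pics/s1.png",t["color"])
np.save("w1.npy",p["extrinsics"]);print(env.sense())
E
```

```text
t: 3.65
tool_pos: [473.6, -73.2, 303.9]
eef_rot: [-180.0, 0.0, 160.8]
force: [-0.5, 0.4, 0.1]
gripper_width: 85.3
t: 5.35
tool_pos: [473.0, -70.4, 304.0]
eef_rot: [180.0, -0.0, 19.6]
force: [0.2, 0.1, -0.5]
gripper_width: 84.9
{'t': 5.45, 'joint_pos': array([-1.65050118e+01, -4.22068876e+00, -1.21442751e+00,  9.30025198e+01,
       -1.44907560e-03,  1.43494979e+02]), 'dq': array([-0.02381106,  0.07960371,  0.04537019,  0.1124204 , -0.02443458,
       -5.82524627]), 'tau': array([-5.01152987e-03, -2.91815346e+01,  3.20084381e+01, -3.52094673e-06,
       -5.87895471e-06,  5.08478489e-01]), 'tool_pos': array([472.96162588, -70.37393002, 303.94289515]), 'eef_rot': array([ 1.79996609e+02, -2.14532465e-03,  2.00000088e+01]), 'force': array([-0.35489885,  1.02871221,  0.19492339]), 'moment': array([0.03751058, 0.0018853 , 0.00515661]), 'gripper_width': 85.31103168109316}
```

View pics/w1.png

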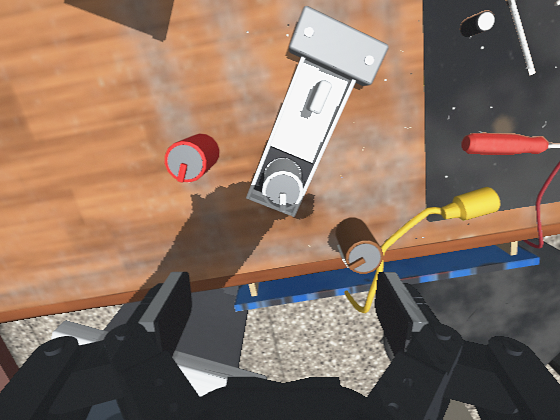

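View pics/s1.png

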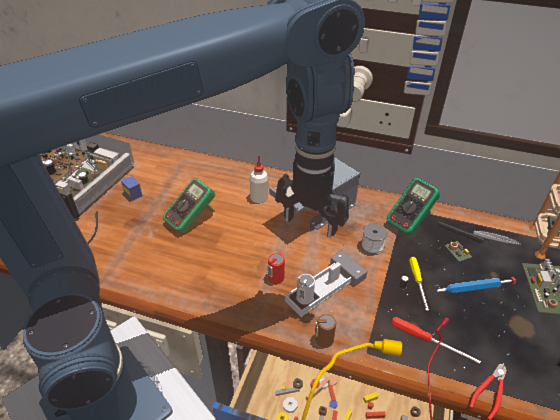

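Run:
```python
from fit import *
a=cv2.imread("pics/w1.png"); cv2.imwrite("pics/w1c.png",cv2.resize(a[0:225,230:400],None,fx=2.6,fy=2.6,interpolation=cv2.INTER_CUBIC))
```

```text
(no output)
```

View pics/w1c.png

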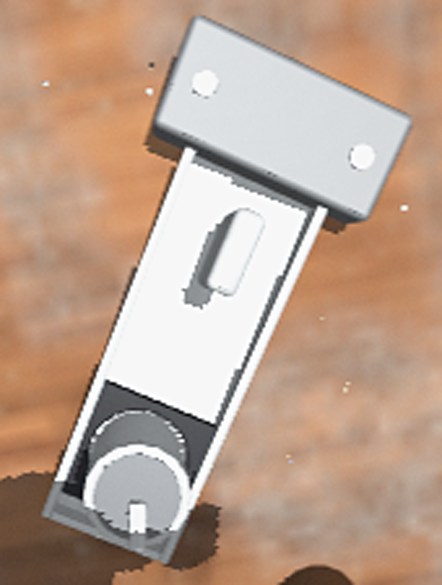

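Run:
```python
from fit import *
p=cams.capture("wrist"); print(p["cx"],p["cy"])
W=lambda u,v:(230+u/2.6,v/2.6)
ob=[(p,W(197,17),(-100,45,30)),(p,W(412,122),(-100,-45,30)),(p,W(45,515),(100,30,22)),(p,W(170,565),(100,-30,22))]
ob=[(a,b,(m[0],-m[1],m[2])) for a,b,m in ob]
x,r=fit(ob,[534,-73,3.1]);print(x,np.degrees(x[2]),r)
print("fin",onz(p,W(236,252),60)); f=x[:2]+np.array([[np.cos(x[2]),-np.sin(x[2])],[np.sin(x[2]),np.cos(x[2])]])@[-30,0];print("fin fit",f)
f=x[:2]+np.array([[np.cos(x[2]),-np.sin(x[2])],[np.sin(x[2]),np.cos(x[2])]])@[62,0];print("can fit",f)
c=onz(p,W(137,497),76);print(c); a=onz(p,W(137,505),81);b=onz(p,W(137,532),81);print(a,b,np.degrees(np.arctan2(*(b-a)[1::-1])))
```

```text
282.8792274478013 208.49775825695536
[532.43791007 -73.5413451    3.10185012] 177.72292034189195 [-1.  -1.1  2.3 -0.7 -1.   1.7 -0.5  1.2]
fin [563.78835583 -73.57584404  60.        ]
fin fit [562.41422115 -74.73330738]
can fit [470.48686718 -71.07795638]
[471.77016456 -69.83113404  76.        ]
[470.26761951 -70.37796328  81.        ] [460.58536914 -73.89536987  81.        ] -160.0347268672624
```

```bash
python3 -m pendant '[{"dp":[-1,-1,25],"rotation":[0,0,0]},{"dp":[0,0,40],"rotation":[0,0,0]},{"dp":[0,0,45],"rotation":[0,0,0]},{"dp":[0,0,40],"rotation":[0,0,0]},{"dp":[0,0,28],"rotation":[0,0,0]},{"dp":[0,0,14],"rotation":[0,0,0]},{"dp":[0,0,0],"rotation":[0,0,0]}]' 85
python3 -m pendant '[{"dp":[0,0,0],"rotation":[0,0,0]},{"dp":[0,0,0],"rotation":[0,0,0]},{"dp":[0,0,0],"rotation":[0,0,0]},{"dp":[0,0,0],"rotation":[0,0,0]},{"dp":[0,0,0],"rotation":[0,0,0]}]' 30 20
```

```text
t: 6.2
tool_pos: [470.1, -69.3, 109.8]
eef_rot: [-179.8, 0.2, 20.1]
force: [-0.2, 0.1, 0.1]
gripper_width: 85.1
t: 6.7
tool_pos: [473.1, -70.2, 114.0]
eef_rot: [179.9, -0.2, 20.0]
force: [0.3, 1.2, 5.8]
gripper_width: 39.6
```

```bash
python3 -m pendant '[{"dp":[0,0,0],"rotation":[0,0,-0.08]},{"dp":[0,0,0],"rotation":[0,0,-0.11]},{"dp":[0,0,0],"rotation":[0,0,-0.11]},{"dp":[0,0,0],"rotation":[0,0,-0.11]},{"dp":[0,0,0],"rotation":[0,0,-0.11]},{"dp":[0,0,0],"rotation":[0,0,-0.11]},{"dp":[0,0,0],"rotation":[0,0,-0.11]},{"dp":[0,0,0],"rotation":[0,0,-0.11]},{"dp":[0,0,0],"rotation":[0,0,-0.11]},{"dp":[0,0,0],"rotation":[0,0,-0.11]},{"dp":[0,0,0],"rotation":[0,0,-0.11]},{"dp":[0,0,0],"rotation":[0,0,0]},{"dp":[0,0,0],"rotation":[0,0,0]}]'
python3 -m pendant '[{"dp":[0,0,0],"rotation":[0,0,0]},{"dp":[0,0,0],"rotation":[0,0,0]},{"dp":[0,0,0],"rotation":[0,0,0]}]' 85
python3 -m pendant '[{"dp":[0,0,-15],"rotation":[0,0,0]},{"dp":[0,0,-40],"rotation":[0,0,0]},{"dp":[0,0,-45],"rotation":[0,0,0]},{"dp":[0,0,-45],"rotation":[0,0,0]},{"dp":[0,0,-30],"rotation":[0,0,0]},{"dp":[0,0,0],"rotation":[0,0,0]}]'
python3 - <<'E'
from h import *
p=cams.capture("wrist"); cv2.imwrite("pics/w2.png",p["color"]);print(env.sense()["joint_pos"])
E
```

```text
t: 8.0
tool_pos: [473.2, -70.1, 114.0]
eef_rot: [179.8, 0.0, 87.6]
force: [0.3, -0.4, 6.8]
gripper_width: 39.3
t: 8.3
tool_pos: [471.3, -69.7, 111.4]
eef_rot: [-179.9, -0.0, 87.6]
force: [-0.7, -0.3, -0.5]
gripper_width: 80.7
t: 8.9
tool_pos: [473.7, -70.4, 292.5]
eef_rot: [179.5, 0.1, 87.6]
force: [-0.1, 0.9, -0.2]
gripper_width: 85.0
[-1.64822693e+01 -4.69414705e+00 -3.30131377e+00  9.10859187e+01
 -4.06866003e-03  7.59236330e+01]
```

View pics/w2.png

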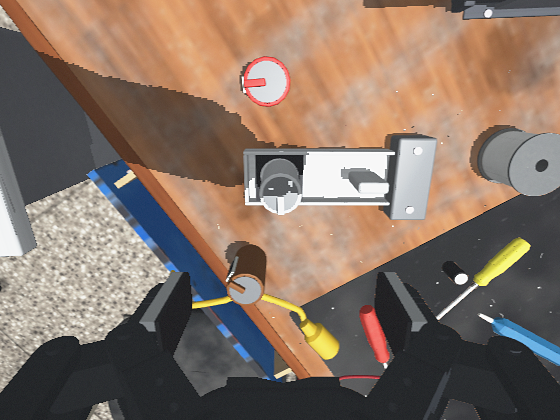

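Run:
```python
from fit import *
p=cams.capture("wrist");a=p["color"]
cv2.imwrite("pics/w2c.png",cv2.resize(a[120:230,235:445],None,fx=3.5,fy=3.5,interpolation=cv2.INTER_CUBIC))
```

```text
(no output)
```

View pics/w2c.png

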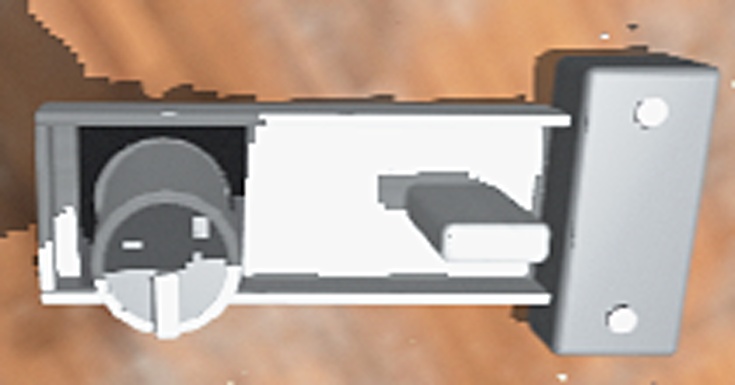

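Run:
```python
from fit import *
p=cams.capture("wrist")
W=lambda u,v:(235+u/3.5,120+v/3.5)
ob=[(p,W(718,70),(-100,-45,30)),(p,W(674,354),(-100,45,30)),(p,W(588,68),(-60,-45,30)),(p,W(553,353),(-60,45,30)),(p,W(37,107),(100,-30,22)),(p,W(42,303),(100,30,22)),(p,W(495,243),(-30,0,60))]
x,r=fit(ob,[534,-73,3.1]);print(x,np.degrees(x[2]),r)
R=np.array([[np.cos(x[2]),-np.sin(x[2])],[np.sin(x[2]),np.cos(x[2])]])
print("fin",onz(p,W(495,243),60),"fin fit",x[:2]+R@[-30,0],"can fit",x[:2]+R@[62,0])
print(onz(p,W(165,265),76)); a=onz(p,W(165,278),81);b=onz(p,W(167,335),81);print(a,b,np.degrees(np.arctan2(*(b-a)[1::-1])),env.sense()["tool_pos"],env.sense()["eef_rot"])
```

```text
[531.1489383  -71.04867942   3.09278395] 177.20346721701728 [ 2.8 -1.5  1.6  1.6 -0.2 -1.2 -0.6  1.7 -2.1  0.5 -1.7 -0.3  0.   0.3]
fin [561.05442824 -72.16449361  60.        ] fin fit [561.11321105 -72.51235925] can fit [469.22277462 -68.02374111]
[471.32365667 -69.82014982  76.        ]
[471.24623774 -71.79232425  81.        ] [471.09705228 -87.30110306  81.        ] -90.55113517568367 [471.40048022 -69.73038382 285.87338801] [-1.79916334e+02 -1.70584346e-02  8.75926226e+01]
```

```bash
python3 -m pendant '[{"dp":[0.5,25,0],"rotation":[0,0,0]},{"dp":[0,40,0],"rotation":[0,0,0]},{"dp":[0,26,0],"rotation":[0,0,0]},{"dp":[0,0,8],"rotation":[0,0,0.143]},{"dp":[0,0,12],"rotation":[0,0,0.143]},{"dp":[0,0,12],"rotation":[0,0,0.143]},{"dp":[0,0,12],"rotation":[0,0,0.143]},{"dp":[0,0,12],"rotation":[0,0,0.143]},{"dp":[0,0,12],"rotation":[0,0,0.143]},{"dp":[0,0,12],"rotation":[0,0,0.143]},{"dp":[0,0,12],"rotation":[0,0,0.143]},{"dp":[0,0,12],"rotation":[0,0,0.143]},{"dp":[0,0,12],"rotation":[0,0,0.143]},{"dp":[0,0,9],"rotation":[0,0,0.139]},{"dp":[0,0,0],"rotation":[0,0,0]},{"dp":[0,0,0],"rotation":[0,0,0]}]' 45 60
python3 - <<'E'
from h import *
p=cams.capture("wrist"); cv2.imwrite("pics/w3.png",p["color"]);s=env.sense();print(s["joint_pos"],s["tool_pos"],s["eef_rot"])
E
```

```text
t: 10.65
tool_pos: [561.3, -72.8, 159.9]
eef_rot: [-180.0, 0.2, -2.1]
force: [-0.4, 0.4, 0.2]
gripper_width: 45.0
[-1.41760300e+01  9.93661214e+00 -2.82316164e+00  7.73530143e+01
 -2.15119115e-03  1.67985795e+02] [561.99405919 -72.96438369 160.92451659] [-1.79978627e+02  1.10765369e-01 -2.16180222e+00]
```

View pics/w3.png

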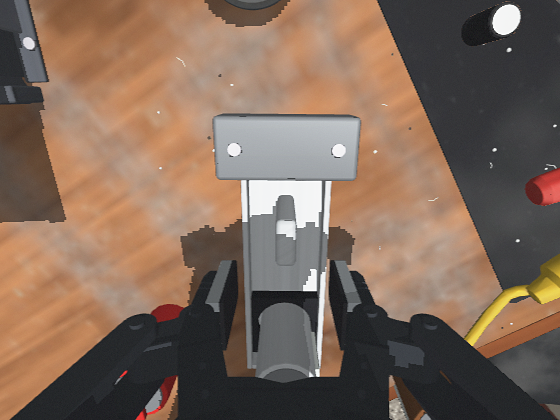

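Run:
```python
from fit import *
p=cams.capture("wrist")
ob=[(p,(214,114),(-100,45,30)),(p,(360,115),(-100,-45,30)),(p,(215,180),(-60,45,30)),(p,(358,180),(-60,-45,30))]
ob=[(a,b,(m[0],-m[1],m[2])) for a,b,m in ob]
x,r=fit(ob,[534,-73,3.1]);print(x,np.degrees(x[2]),r)
R=np.array([[np.cos(x[2]),-np.sin(x[2])],[np.sin(x[2]),np.cos(x[2])]])
print("fin fit",x[:2]+R@[-30,0]); print(onz(p,(286,265),60),onz(p,(286,222),60))
```

```text
[535.27201805 -73.21124601   3.09970845] 177.60021193298817 [-2.4  0.4  2.4 -0.1  0.9 -0.3 -0.9  0.2]
fin fit [565.2457076  -74.46740475]
[550.8625837  -73.55561588  60.        ] [578.23535611 -74.51447851  60.        ]
```

```bash
python3 -m pendant '[{"dp":[2,1,15],"rotation":[0,0,0]},{"dp":[0,0,20],"rotation":[0,0,0]},{"dp":[0,0,15],"rotation":[0,0,0]},{"dp":[0,0,8],"rotation":[0,0,0]},{"dp":[0,0,0],"rotation":[0,0,0]}]'
python3 -m pendant '[{"dp":[0,0,0],"rotation":[0,0,0]},{"dp":[0,0,0],"rotation":[0,0,0]},{"dp":[0,0,0],"rotation":[0,0,0]},{"dp":[0,0,0],"rotation":[0,0,0]},{"dp":[0,0,0],"rotation":[0,0,0]},{"dp":[0,0,0],"rotation":[0,0,0]}]' 5 90
python3 -m pendant '[{"dp":[0,0,-5],"rotation":[0,0,0]},{"dp":[0,0,-10],"rotation":[0,0,0]},{"dp":[0,0,0],"rotation":[0,0,0]},{"dp":[0,0,0],"rotation":[0,0,0]}]'
python3 - <<'E'
from h import *
p=cams.capture("scene"); cv2.imwrite("pics/s4.png",p["color"][150:420,200:440].repeat(2,0).repeat(2,1))
p=cams.capture("wrist"); cv2.imwrite("pics/w4.png",p["color"])
s=env.sense();print(s)
E
```

```text
t: 11.25
tool_pos: [563.3, -73.9, 101.7]
eef_rot: [-180.0, 0.2, -2.3]
force: [-0.4, -0.2, 0.5]
gripper_width: 45.0
t: 11.85
tool_pos: [565.5, -74.4, 105.3]
eef_rot: [180.0, -0.2, -2.3]
force: [0.0, 0.2, 5.6]
gripper_width: 10.8
t: 12.25
tool_pos: [564.4, -74.1, 118.6]
eef_rot: [-180.0, 0.0, -2.3]
force: [-1.5, -0.2, -4.5]
gripper_width: 10.5
{'t': 12.35, 'joint_pos': array([-1.42312983e+01,  1.16031619e+01, -5.87932591e+00,  7.25907666e+01,
        7.18680253e-04,  1.68072709e+02]), 'dq': array([-0.02260942,  0.17733999, -0.07386933, -0.08828556, -0.04733444,
       -0.71101392]), 'tau': array([-3.37609636e-03, -4.12333167e+01,  3.31921971e+01, -1.64181978e-02,
       -1.11525035e-04, -1.98779740e-04]), 'tool_pos': array([564.16306451, -74.06193573, 118.24237185]), 'eef_rot': array([-1.79984157e+02,  7.15243799e-02, -2.30399786e+00]), 'force': array([ 0.45688367,  0.5423756 , -4.47790333]), 'moment': array([ 0.03221634,  0.00171455, -0.00568055]), 'gripper_width': 10.415556954270663}
```

View pics/s4.png

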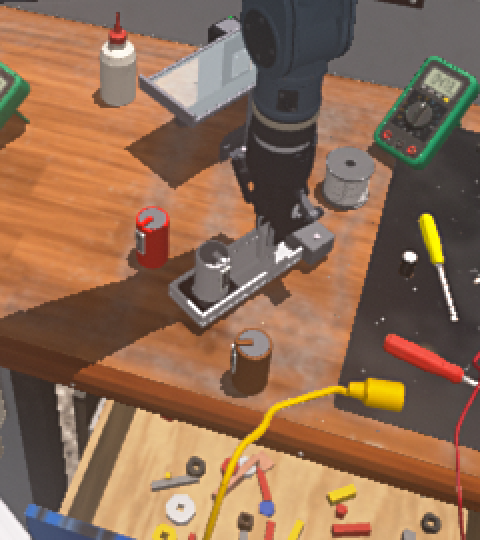

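View pics/w4.png

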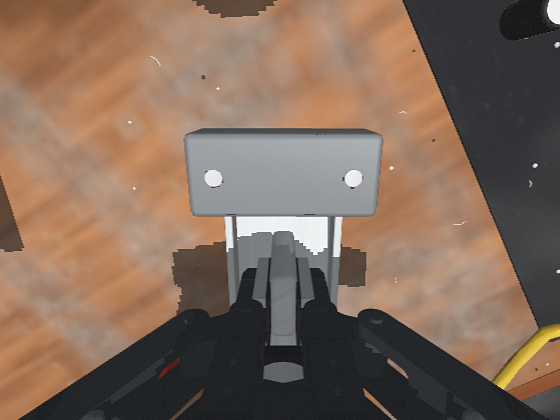

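```bash
python3 -m pendant '[{"dp":[0,0,-10],"rotation":[0,0,0]},{"dp":[0,0,-20],"rotation":[0,0,0]},{"dp":[0,0,-25],"rotation":[0,0,0]},{"dp":[0,0,-20],"rotation":[0,0,0]},{"dp":[0,0,-10],"rotation":[0,0,0]},{"dp":[-6,-8,0],"rotation":[0,0,0]},{"dp":[-12,-16,0],"rotation":[0,0,0]},{"dp":[-18,-24,0],"rotation":[0,0,0]},{"dp":[-19,-26,0],"rotation":[0,0,0]},{"dp":[-19,-26,0],"rotation":[0,0,0]},{"dp":[-19,-26,0],"rotation":[0,0,0]},{"dp":[-19,-26,0],"rotation":[0,0,0]},{"dp":[-18,-25,0],"rotation":[0,0,0]},{"dp":[-11,-17,0],"rotation":[0,0,0]},{"dp":[-6,-8,0],"rotation":[0,0,0]},{"dp":[0,0,0],"rotation":[0,0,0]}]'
python3 -m pendant '[{"dp":[0,0,0],"rotation":[0,0,-0.03]},{"dp":[0,0,0],"rotation":[0,0,-0.07]},{"dp":[0,0,0],"rotation":[0,0,-0.11]},{"dp":[0,0,0],"rotation":[0,0,-0.14]},{"dp":[0,0,0],"rotation":[0,0,-0.14]},{"dp":[0,0,0],"rotation":[0,0,-0.14]},{"dp":[0,0,0],"rotation":[0,0,-0.14]},{"dp":[0,0,0],"rotation":[0,0,-0.14]},{"dp":[0,0,0],"rotation":[0,0,-0.14]},{"dp":[0,0,0],"rotation":[0,0,-0.14]},{"dp":[0,0,0],"rotation":[0,0,-0.14]},{"dp":[0,0,0],"rotation":[0,0,-0.14]}]'
python3 - <<'E'
from h import *
p=cams.capture("scene"); cv2.imwrite("pics/s5.png",p["color"])
s=env.sense();print(s["joint_pos"],s["tool_pos"],s["eef_rot"],s["force"],s["gripper_width"])
E
```

```text
t: 13.95
tool_pos: [423.1, 83.6, 204.7]
eef_rot: [-177.8, 0.0, 1.0]
force: [1.0, 0.1, -4.6]
gripper_width: 10.4
t: 15.15
tool_pos: [424.7, 82.8, 205.1]
eef_rot: [-179.8, -2.2, 85.6]
force: [0.2, -0.0, -3.8]
gripper_width: 10.2
[  0.89325978 -11.39425683 -18.90228279  82.4794965    2.18980556
  95.11644588] [424.65911356  82.80393814 205.08834385] [-179.8170551    -2.18218958   85.77356809] [ 0.60883046 -0.23761695 -4.78578864] 10.39187497586148
```

View pics/s5.png

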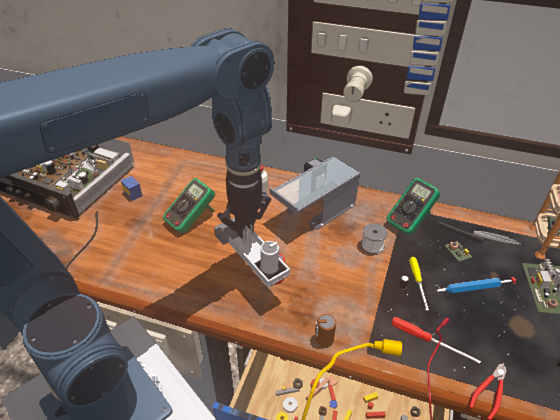

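```bash
python3 -m pendant '[{"dp":[10,-1,0],"rotation":[0,-0.010,0]},{"dp":[18,-1,0],"rotation":[0,-0.014,0]},{"dp":[16,-1,0],"rotation":[0,-0.014,0]},{"dp":[7,0,0],"rotation":[0,0,-0.06]},{"dp":[0,0,0],"rotation":[0,0,-0.11]},{"dp":[0,0,0],"rotation":[0,0,-0.13]},{"dp":[0,0,0],"rotation":[0,0,-0.13]},{"dp":[0,0,0],"rotation":[0,0,-0.13]},{"dp":[0,0,0],"rotation":[0,0,-0.13]},{"dp":[0,0,0],"rotation":[0,0,-0.13]},{"dp":[0,0,0],"rotation":[0,0,-0.13]},{"dp":[0,0,0],"rotation":[0,0,-0.13]},{"dp":[0,0,0],"rotation":[0,0,-0.13]},{"dp":[0,0,0],"rotation":[0,0,-0.13]},{"dp":[0,0,0],"rotation":[0,0,-0.13]},{"dp":[0,0,0],"rotation":[0,0,-0.11]},{"dp":[0,0,0],"rotation":[0,0,-0.06]},{"dp":[0,0,0],"rotation":[0,0,0]},{"dp":[0,0,0],"rotation":[0,0,0]}]'
python3 - <<'E'
from h import *
p=cams.capture("scene"); cv2.imwrite("pics/s6.png",p["color"])
p=cams.capture("wrist"); cv2.imwrite("pics/w6.png",p["color"])
p=cams.capture("top"); cv2.imwrite("pics/t6.png",p["color"])
s=env.sense();print(s["joint_pos"],s["tool_pos"],s["eef_rot"],s["force"],s["gripper_width"])
E
```

```text
t: 17.1
tool_pos: [425.2, 134.8, 206.2]
eef_rot: [180.0, -0.2, 179.1]
force: [-0.3, 0.4, -3.7]
gripper_width: 10.6
[ 8.89757252e+00 -8.92388358e+00 -1.66168046e+01  8.25282535e+01
  7.57091624e-02  9.75654462e+00] [425.07698198 134.58628373 206.24526495] [179.96286672  -0.23080546 179.14095657] [ 0.81837297  0.61509544 -4.72230395] 10.477056365955796
```

View pics/s6.png

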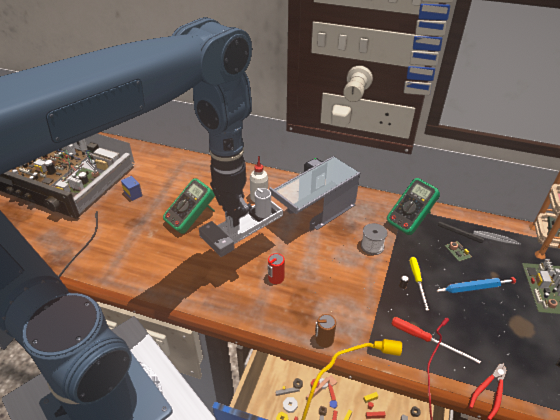

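View pics/t6.png

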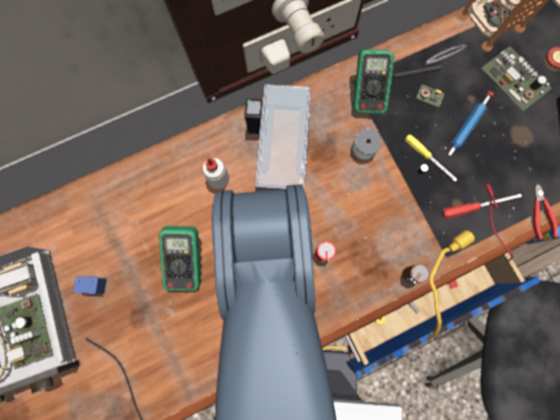

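View pics/w6.png

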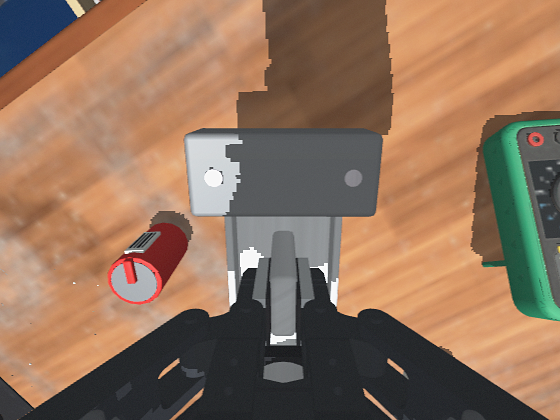

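```bash
python3 -m pendant '[{"dp":[0,-1,10],"rotation":[0,0,-0.017]},{"dp":[0,0,20],"rotation":[0,0,0]},{"dp":[0,0,25],"rotation":[0,0,0]},{"dp":[0,0,22],"rotation":[0,0,0]},{"dp":[0,0,12],"rotation":[0,0,0]},{"dp":[0,0,6],"rotation":[0,0,0]},{"dp":[0,0,3],"rotation":[0,0,0]},{"dp":[0,0,1],"rotation":[0,0,0]},{"dp":[0,0,0],"rotation":[0,0,0]}]'
python3 -m pendant '[{"dp":[0,0,1],"rotation":[0,0,0]},{"dp":[0,0,1],"rotation":[0,0,0]},{"dp":[0,0,0],"rotation":[0,0,0]}]'
```

```text
t: 18.15
tool_pos: [425.4, 133.6, 108.2]
eef_rot: [179.9, -0.1, -179.8]
force: [-0.1, -0.2, -2.9]
gripper_width: 10.7
t: 18.45
tool_pos: [424.7, 133.5, 105.4]
eef_rot: [180.0, -0.2, -179.8]
force: [-0.4, -0.4, -4.2]
gripper_width: 10.5
```

```bash
python3 -m pendant '[{"dp":[0,0,1],"rotation":[0,0,0]},{"dp":[0,0,1],"rotation":[0,0,0]},{"dp":[0,0,0],"rotation":[0,0,0]}]'
python3 - <<'E'
from h import *
for i in range(3):
    p=cams.capture("scene"); s=env.sense(); print(s["tool_pos"].round(1),s["force"].round(1),s["t"])
cv2.imwrite("pics/s7.png",cv2.resize(p["color"][130:290,170:380],None,fx=3,fy=3,interpolation=cv2.INTER_CUBIC))
E
```

```text
t: 18.75
tool_pos: [424.8, 133.6, 105.3]
eef_rot: [180.0, -0.2, -179.8]
force: [-5.1, -0.8, 5.8]
gripper_width: 10.4
[424.8 133.5 105.3] [-3.6 -1.8  7.3] 18.8
[424.8 133.5 105.3] [-4.5 -0.5  7. ] 18.85
[424.8 133.6 105.3] [-3.9  0.4  8. ] 18.9
```

View pics/s7.png

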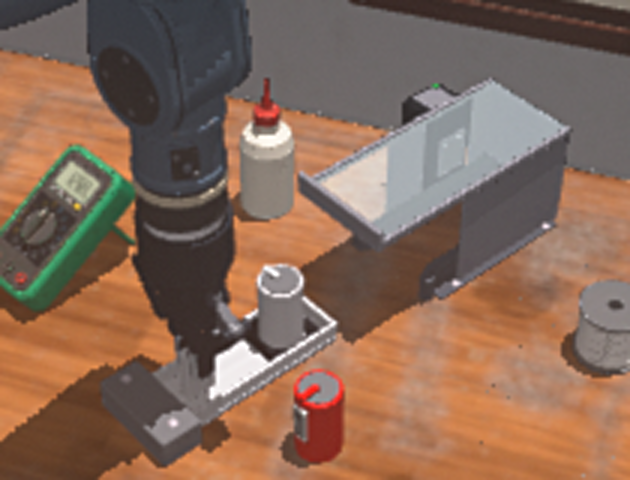

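```bash
python3 -m pendant '[{"dp":[-4,0,-0.5],"rotation":[0,0,0]},{"dp":[-8,0,0],"rotation":[0,0,0]},{"dp":[-11,0,0],"rotation":[0,0,0]},{"dp":[-11,0,0],"rotation":[0,0,0]},{"dp":[-11,0,0],"rotation":[0,0,0]},{"dp":[-11,0,0],"rotation":[0,0,0]},{"dp":[-11,0,0],"rotation":[0,0,0]},{"dp":[-11,0,0],"rotation":[0,0,0]},{"dp":[-8,0,0],"rotation":[0,0,0]},{"dp":[-4,0,0],"rotation":[0,0,0]},{"dp":[0,0,0],"rotation":[0,0,0]}]'
python3 - <<'E'
from h import *
p=cams.capture("scene"); s=env.sense(); print(s["tool_pos"].round(1),s["force"].round(1),s["t"])
cv2.imwrite("pics/s8.png",cv2.resize(p["color"][130:290,170:380],None,fx=3,fy=3,interpolation=cv2.INTER_CUBIC))
p=cams.capture("wrist");cv2.imwrite("pics/w8.png",p["color"])
E
```

```text
t: 20.0
tool_pos: [515.6, 134.0, 105.3]
eef_rot: [179.9, -0.1, -179.8]
force: [-3.5, -0.4, 6.3]
gripper_width: 10.7
[515.5 134.  105.3] [-3.6  0.5  4.9] 20.05
```

View pics/s8.png

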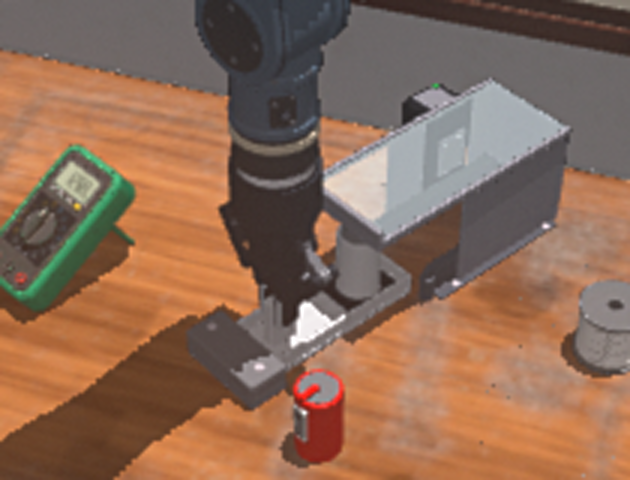

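View pics/w8.png

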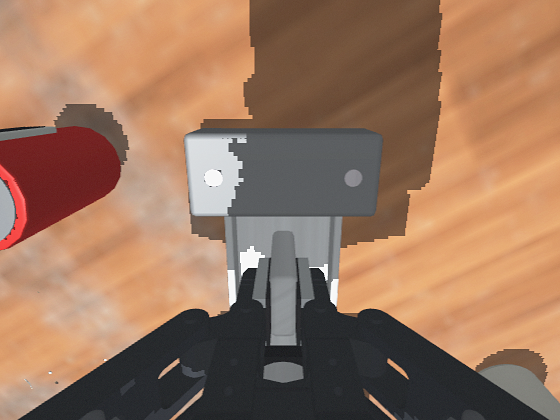

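```bash
python3 -m pendant '[{"dp":[0,0,0],"rotation":[0,0,0]},{"dp":[0,0,0],"rotation":[0,0,0]},{"dp":[0,0,0],"rotation":[0,0,0]},{"dp":[0,0,-5],"rotation":[0,0,0]},{"dp":[0,0,-15],"rotation":[0,0,0]},{"dp":[0,0,-25],"rotation":[0,0,0]},{"dp":[0,0,-25],"rotation":[0,0,0]},{"dp":[0,0,-20],"rotation":[0,0,0]},{"dp":[20,0,-5],"rotation":[0,0,0]},{"dp":[35,0,0],"rotation":[0,0,0]},{"dp":[40,0,0],"rotation":[0,0,0]},{"dp":[35,0,0],"rotation":[0,0,0]},{"dp":[15,0,0],"rotation":[0,0,0]},{"dp":[0,0,0],"rotation":[0,-0.10,0]},{"dp":[0,0,0],"rotation":[0,-0.14,0]},{"dp":[0,0,0],"rotation":[0,-0.14,0]},{"dp":[0,0,0],"rotation":[0,-0.14,0]},{"dp":[0,0,0],"rotation":[0,-0.13,0]},{"dp":[0,0,0],"rotation":[0,-0.10,0]},{"dp":[0,0,0],"rotation":[0,0,0]}]' 40
python3 - <<'E'
from h import *
p=cams.capture("scene"); s=env.sense(); print(s)
cv2.imwrite("pics/s9.png",p["color"])
p=cams.capture("wrist");cv2.imwrite("pics/w9.png",p["color"])
E
```

```text
t: 22.1
tool_pos: [380.4, 142.7, 196.7]
eef_rot: [-179.5, 41.8, -179.6]
force: [-0.9, -0.1, -0.2]
gripper_width: 40.0
{'t': 22.15, 'joint_pos': array([ 18.47591634, -56.72810674, -56.00605778,  50.34279626,
       -12.47541598,  13.76366253]), 'dq': array([-1.27746384, -0.27623442,  3.71610235,  0.61335497,  0.17025526,
       -0.21162885]), 'tau': array([ 3.07963779e-01, -4.72439200e+00,  3.62053657e+01, -5.24545982e+00,
       -5.78024089e-01,  2.17091554e-02]), 'tool_pos': array([380.95639458, 142.54642722, 199.08693263]), 'eef_rot': array([-179.56092129,   41.94314831, -179.72267677]), 'force': array([-0.15535819,  0.40544451, -0.19843604]), 'moment': array([0.00146515, 0.63885134, 0.004992  ]), 'gripper_width': 40.12662149335065}
```

View pics/s9.png

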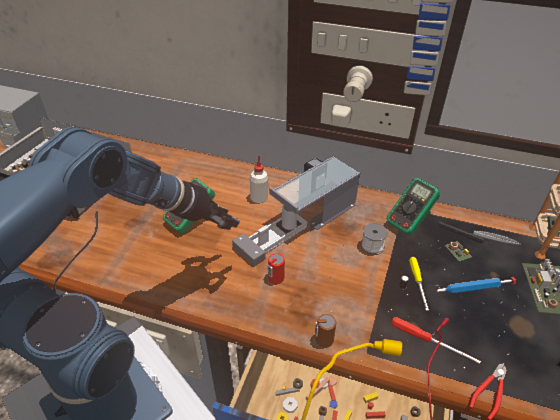

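View pics/w9.png

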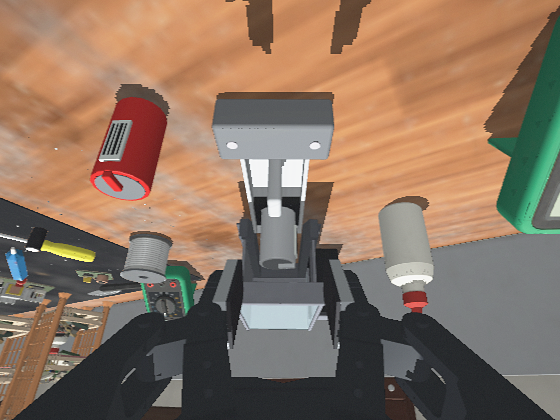

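```bash
cat > fk.py <<'E'
import numpy as np
from scipy.optimize import least_squares
from scipy.spatial.transform import Rotation as Ro
D=[([63.61,2.75,5.684,92.934,0,82.678],[171.52,496.18,303.91],[180,0,160.93]),
([-16.505,-4.2207,-1.2144,93.0025,-.0014,143.495],[472.96,-70.37,303.94],[180,0,20]),
([-14.176,9.9366,-2.823,77.353,0,167.986],[561.99,-72.96,160.92],[-180,.11,-2.16]),
([-14.231,11.603,-5.879,72.591,0,168.07],[564.16,-74.06,118.24],[-180,.07,-2.3]),
([.893,-11.394,-18.902,82.479,2.19,95.116],[424.66,82.80,205.09],[-179.817,-2.182,85.774]),
([8.8976,-8.9239,-16.6168,82.528,.0757,9.7565],[425.08,134.586,206.245],[179.963,-.231,179.141]),
([18.476,-56.728,-56.006,50.343,-12.475,13.764],[380.96,142.546,199.087],[-179.561,41.943,-179.723])]
def fk(q,v,s5=1):
    z0,r0,d,ax,az,bx,bz,cx,cz,Lt=v
    Ry=lambda a:Ro.from_euler('y',a,degrees=True)
    R=Ry(q[1]-q[2]+q[3]); R5=R*Ro.from_euler('z',s5*q[4],degrees=True)
    p=np.array([r0,d,z0])+Ry(q[1]).apply([ax,0,az])+Ry(q[1]-q[2]).apply([bx,0,bz])+R.apply([cx,0,cz])+R5.apply([Lt,0,0])
    z=R5.apply([1,0,0]); B=Ro.from_euler('z',q[0],degrees=True)
    return B.apply(p),B.apply(z)
def res(v,s5):
    o=[]
    for q,p,_ in D: o+=list(fk(q,v,s5)[0]-p)
    return np.array(o+list((v-v0)*0.002))
v0=np.array([200,0,65,0,300,300,0,50,0,200.])
E
python3 - <<'E'
from fk import *
for s5 in(1,-1):
    s=least_squares(res,v0,args=(s5,)); print(s5,s.x.round(1),s.fun[:21].round(1))
    for q,p,e in D[-1:]: print(fk(q,s.x,s5)[1],Ro.from_euler('xyz',e,degrees=True).apply([0,0,1]))
E
```

```text
1 [224.7   0.   66.9   0.  388.3 503.9  22.6 114.3  -0.  242.7] [-0. -0. -0. -0. -0. -0.  0.  0.  0. -0. -0.  0.  0.  0.  0. -0. -0.  0.
 -0. -0. -0.]
[ 0.66839814 -0.00442117 -0.74379055] [ 0.66840058 -0.00443056 -0.7437883 ]
-1 [ 219.1  -14.8   66.9    0.7  388.2  503.4   22.6  593.9   14.6 -242.6] [-0.  -0.  -0.  -0.  -0.   0.  -0.   0.  -0.  -0.  -0.   0.  -0.  -0.
 -0.1  0.  -0.   0.1 -0.   0.  -0. ]
[ 0.53148552  0.40533783 -0.74379055] [ 0.66840058 -0.00443056 -0.7437883 ]
```

Run:
```python
from fk import *
v=least_squares(res,v0,args=(1,)).x
lo=np.array([-166.93,-56.73,-69.38,-121.58,-85.45]);hi=np.array([166.93,111.36,81.34,131.49,84.26])
def ik(p,lean,q0=(15,-30,-40,60,-8)):
    zd=np.array([np.sin(np.radians(lean)),0,-np.cos(np.radians(lean))])
    f=lambda q:np.r_[fk(q,v)[0]-p,(fk(q,v)[1]-zd)*300]
    s=least_squares(f,q0); return s.x,np.abs(s.fun).max()
for lean in(25,30,35,40,43):
    a=np.radians(lean); off=11*np.cos(a)+73*np.sin(a); zz=18-11*np.sin(a)+73*np.cos(a)
    for tail in(430,445,470,500,550,605):
        q,e=ik([tail-off,134,zz],lean); print(lean,tail,round(tail-off),round(zz),q.round(1),round(e,2),"OK" if (q>lo).all() and (q<hi).all() else "LIMIT")
```

```text
25 430 389 80 [ 12.9 -35.  -53.6  47.   -5.4] 0.0 OK
25 445 404 80 [ 12.3 -32.  -51.9  45.6  -5.1] 0.0 OK
25 470 429 80 [ 11.4 -27.1 -49.   43.5  -4.8] 0.0 OK
25 500 459 80 [ 10.5 -21.6 -45.4  41.6  -4.4] 0.0 OK
25 550 509 80 [  9.3 -13.1 -39.   39.4  -3.9] 0.0 OK
25 605 564 80 [  8.2  -4.6 -31.6  38.2  -3.5] 0.0 OK
30 430 384 76 [ 13.9 -41.2 -58.9  43.1  -6.9] 0.0 OK
30 445 399 76 [ 13.2 -37.8 -57.2  41.3  -6.6] 0.0 OK
30 470 424 76 [ 12.2 -32.4 -54.3  38.6  -6.1] 0.0 OK
30 500 454 76 [ 11.2 -26.4 -50.7  36.1  -5.6] 0.0 OK
30 550 504 76 [  9.8 -17.3 -44.5  33.2  -4.9] 0.0 OK
30 605 559 76 [  8.6  -8.3 -37.2  31.4  -4.3] 0.0 OK
35 430 379 71 [ 15.1 -47.7 -64.1  39.5  -8.6] 0.0 OK
35 445 394 71 [ 14.3 -43.8 -62.5  37.1  -8.1] 0.0 OK
35 470 419 71 [ 13.1 -37.6 -59.6  33.8  -7.5] 0.0 OK
35 500 449 71 [ 12.  -30.9 -56.   30.5  -6.8] 0.0 OK
35 550 499 71 [ 10.4 -21.  -49.8  26.7  -5.9] 0.0 OK
35 605 554 71 [  9.1 -11.5 -42.6  24.2  -5.2] 0.0 OK
40 430 375 67 [ 16.4 -54.7 -69.6  36.3 -10.4] 0.0 LIMIT
40 445 390 67 [ 15.5 -50.1 -67.8  33.3  -9.9] 0.0 OK
40 470 415 67 [ 14.1 -42.9 -64.9  28.9  -9. ] 0.0 OK
40 500 445 67 [ 12.8 -35.2 -61.2  24.7  -8.2] 0.0 OK
40 550 495 67 [ 11.  -24.3 -54.9  19.8  -7. ] 0.0 OK
40 605 550 67 [  9.5 -14.1 -47.7  16.7  -6.1] 0.0 OK
43 430 372 64 [ 17.2 -59.4 -72.9  34.8 -11.6] 0.0 LIMIT
43 445 387 64 [ 16.2 -54.1 -71.1  31.1 -11. ] 0.0 LIMIT
43 470 412 64 [ 14.7 -46.1 -68.1  25.9 -10. ] 0.0 OK
43 500 442 64 [ 13.3 -37.6 -64.3  21.1  -9. ] 0.0 OK
43 550 492 64 [ 11.4 -25.9 -57.9  15.5  -7.7] 0.0 OK
43 605 547 64 [  9.8 -15.2 -50.7  12.   -6.7] 0.0 OK
```

```bash
python3 -m pendant '[{"dp":[0,-4,0],"rotation":[0,0.06,0]},{"dp":[0,-4.5,0],"rotation":[0,0.061,0]},{"dp":[10,0,12],"rotation":[0,0,0]},{"dp":[20,0,25],"rotation":[0,0,0]},{"dp":[24,0,31],"rotation":[0,0,0]},{"dp":[16,0,20],"rotation":[0,0,0]},{"dp":[7,0,9],"rotation":[0,0,0]},{"dp":[0,0,0],"rotation":[0,0,0]},{"dp":[0,0,0],"rotation":[0,0,0]}]'
python3 - <<'E'
from h import *
s=env.sense(); print(s["tool_pos"],s["eef_rot"],s["joint_pos"])
p=cams.capture("scene"); cv2.imwrite("pics/s10.png",cv2.resize(p["color"][130:290,170:380],None,fx=3,fy=3,interpolation=cv2.INTER_CUBIC))
p=cams.capture("wrist");cv2.imwrite("pics/w10.png",p["color"])
E
```

```text
t: 23.1
tool_pos: [376.6, 133.3, 79.6]
eef_rot: [-179.7, 35.4, -180.0]
force: [-0.2, -0.5, 1.1]
gripper_width: 39.7
[376.61445223 133.30603349  79.6261246 ] [-179.71949074   35.41093309 -179.99624617] [ 15.41929899 -49.29918613 -64.01376147  40.92204789  -9.13390415
  12.67545856]
```

View pics/s10.png

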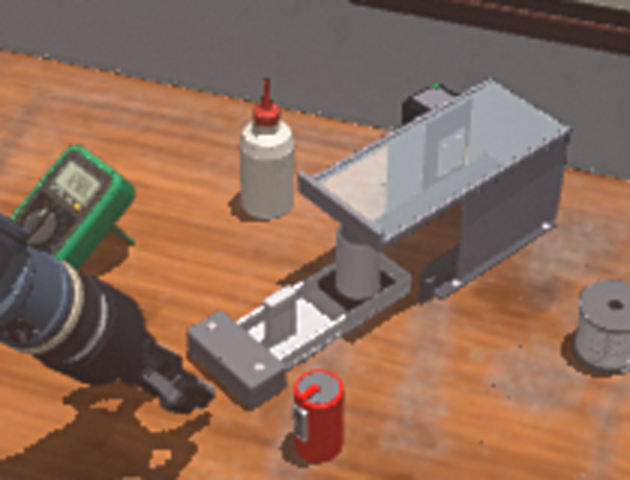

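View pics/w10.png

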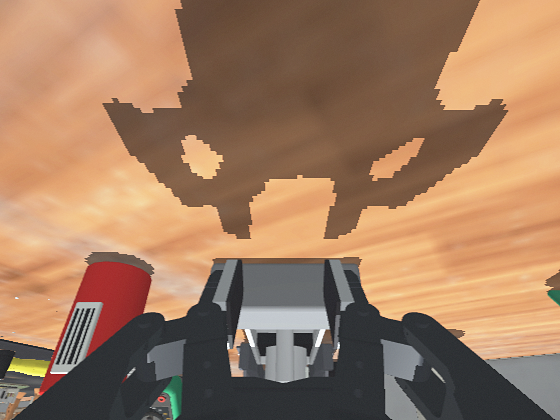

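```bash
python3 -m pendant '[{"dp":[4,0,6],"rotation":[0,0,0]},{"dp":[-5,0.5,3.5],"rotation":[0,0,0]},{"dp":[-5,0,3.5],"rotation":[0,0,0]},{"dp":[-5,0,3.5],"rotation":[0,0,0]},{"dp":[-4,0,2.8],"rotation":[0,0,0]},{"dp":[-4,0,2.8],"rotation":[0,0,0]},{"dp":[-4,0,2.8],"rotation":[0,0,0]},{"dp":[-4,0,2.8],"rotation":[0,0,0]},{"dp":[-4,0,2.8],"rotation":[0,0,0]}]'
python3 - <<'E'
from h import *
s=env.sense(); print(s["tool_pos"],s["eef_rot"],s["force"])
p=cams.capture("scene"); cv2.imwrite("pics/s11.png",cv2.resize(p["color"][130:290,170:380],None,fx=3,fy=3,interpolation=cv2.INTER_CUBIC))
E
```

```text
t: 24.1
tool_pos: [418.2, 133.5, 69.4]
eef_rot: [-179.6, 35.2, -179.9]
force: [-4.5, 0.5, 3.0]
gripper_width: 39.9
[418.18745498 133.52728479  69.41985647] [-179.63719599   35.16075192 -179.90827317] [-4.51569472  0.48307078  3.03676262]
```

View pics/s11.png

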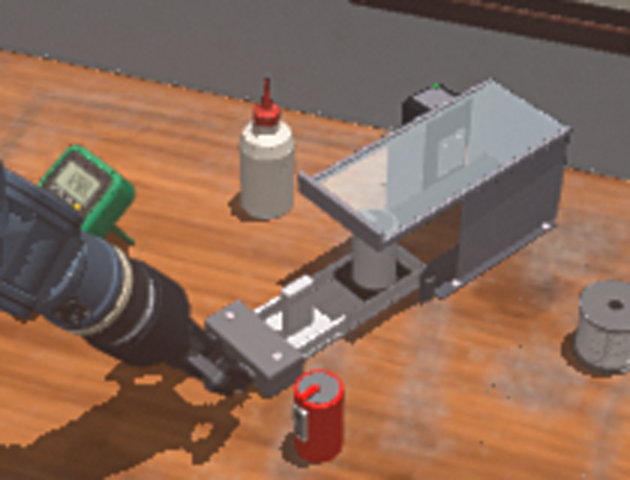

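```bash
python3 -m pendant '[{"dp":[-4.9,0,3.4],"rotation":[0,0,0]},{"dp":[-5.7,0,4],"rotation":[0,0,0]},{"dp":[-5.7,0,4],"rotation":[0,0,0]},{"dp":[-5.7,0,4],"rotation":[0,0,0]},{"dp":[-5.7,0,4],"rotation":[0,0,0]},{"dp":[-5.7,0,4],"rotation":[0,0,0]},{"dp":[-4.9,0,3.4],"rotation":[0,0,0]},{"dp":[-2.5,0,1.7],"rotation":[0,0,0]}]'
python3 - <<'E'
from h import *
s=env.sense(); print(s["tool_pos"],s["eef_rot"],s["force"])
p=cams.capture("scene"); cv2.imwrite("pics/s12.png",cv2.resize(p["color"][130:290,170:380],None,fx=3,fy=3,interpolation=cv2.INTER_CUBIC))
p=cams.capture("wrist");cv2.imwrite("pics/w12.png",p["color"])
E
```

```text
t: 24.95
tool_pos: [468.1, 133.3, 69.5]
eef_rot: [-179.6, 35.2, -179.9]
force: [-1.8, -0.1, -1.1]
gripper_width: 40.2
[468.13396999 133.31670468  69.52772285] [-179.63432234   35.15459469 -179.9250712 ] [-1.81913515 -0.14615983 -1.0818683 ]
```

View pics/s12.png

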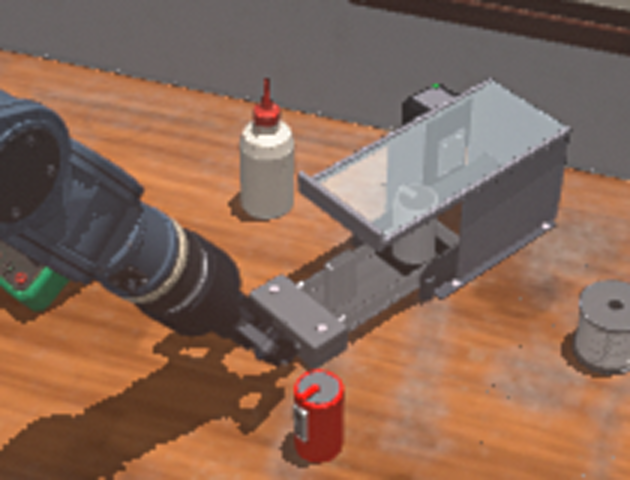

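View pics/w12.png

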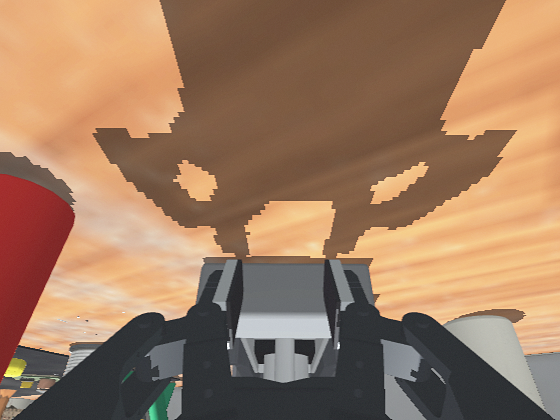

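```bash
python3 -m pendant '[{"dp":[6,0,-4.3],"rotation":[0,0,0]},{"dp":[6,0,-4.3],"rotation":[0,-0.037,0]},{"dp":[0,0,0],"rotation":[0,-0.06,0]},{"dp":[0,0,0],"rotation":[0,-0.04,0]},{"dp":[3.7,0,4],"rotation":[0,0,0]},{"dp":[0,0,0],"rotation":[0,0,0]},{"dp":[0,0,0],"rotation":[0,0,0]}]'
```

```text
t: 25.75
tool_pos: [453.1, 133.5, 64.7]
eef_rot: [-179.6, 43.0, -179.9]
force: [0.4, 0.3, 0.7]
gripper_width: 40.0
```

```bash
python3 -m pendant '[{"dp":[-3,0,2.8],"rotation":[0,0,0]},{"dp":[-3.6,0,3.4],"rotation":[0,0,0]},{"dp":[-3.6,0,3.4],"rotation":[0,0,0]},{"dp":[-4.4,0,4.1],"rotation":[0,0,0]},{"dp":[-5.1,0,4.8],"rotation":[0,0,0]},{"dp":[-5.1,0,4.8],"rotation":[0,0,0]},{"dp":[-5.1,0,4.8],"rotation":[0,0,0]},{"dp":[-5.1,0,4.8],"rotation":[0,0,0]},{"dp":[-5.1,0,4.8],"rotation":[0,0,0]},{"dp":[-5.1,0,4.8],"rotation":[0,0,0]},{"dp":[-4.4,0,4.1],"rotation":[0,0,0]},{"dp":[-3,0,2.8],"rotation":[0,0,0]}]'
python3 - <<'E'
from h import *
s=env.sense(); print(s["tool_pos"],s["eef_rot"],s["force"])
p=cams.capture("scene"); cv2.imwrite("pics/s13.png",cv2.resize(p["color"][130:290,170:380],None,fx=3,fy=3,interpolation=cv2.INTER_CUBIC))
p=cams.capture("top"); cv2.imwrite("pics/t13.png",cv2.resize(p["color"][60:260,180:380],None,fx=3,fy=3,interpolation=cv2.INTER_CUBIC))
E
```

```text
t: 26.95
tool_pos: [525.5, 133.3, 63.9]
eef_rot: [-179.6, 43.0, -179.8]
force: [-4.4, 0.3, 3.3]
gripper_width: 39.6
[525.45247632 133.26486746  63.91523392] [-179.60384843   42.9970159  -179.84825788] [-4.40465413  0.25315631  3.31195257]
```

View pics/s13.png

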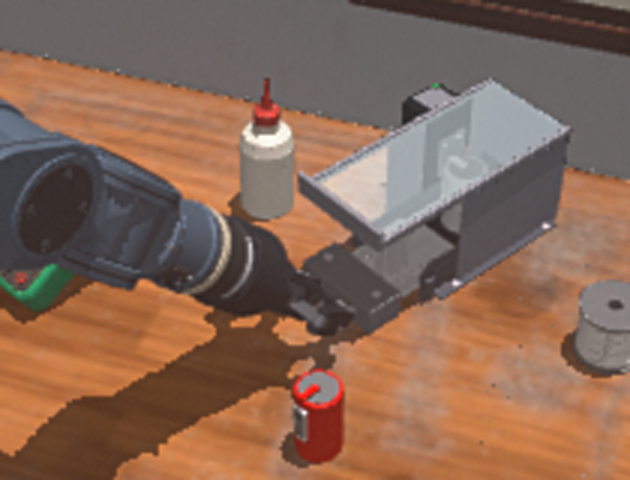

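View pics/t13.png

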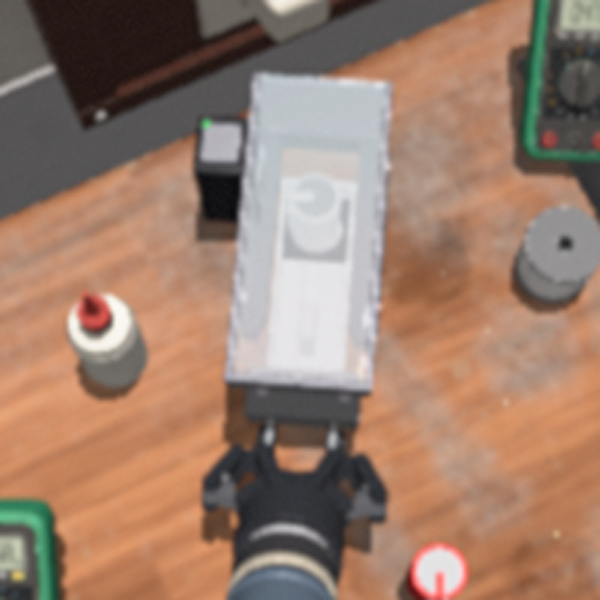

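```bash
python3 -m pendant '[{"dp":[-3.6,0,3.4],"rotation":[0,0,0]},{"dp":[-3.6,0,3.4],"rotation":[0,0,0]},{"dp":[-2.9,0,2.7],"rotation":[0,0,0]},{"dp":[-1.5,0,1.4],"rotation":[0,0,0]}]'
python3 -m pendant '[{"dp":[-1.5,0,1.4],"rotation":[0,0,0]},{"dp":[-1.5,0,1.4],"rotation":[0,0,0]}]'
python3 -m pendant '[{"dp":[-1.5,0,1.4],"rotation":[0,0,0]}]'
python3 -m pendant '[{"dp":[-1.5,0,1.4],"rotation":[0,0,0]}]'
```

```text
t: 27.45
tool_pos: [541.0, 133.1, 63.6]
eef_rot: [-179.6, 43.0, -179.8]
force: [-3.2, -0.3, 0.9]
gripper_width: 40.0
t: 27.65
tool_pos: [544.9, 133.1, 63.6]
eef_rot: [-179.6, 43.0, -179.8]
force: [-2.5, -0.9, -0.6]
gripper_width: 39.8
t: 27.75
tool_pos: [547.0, 133.1, 63.7]
eef_rot: [-179.6, 43.0, -179.8]
force: [-1.4, 0.4, 0.0]
gripper_width: 40.2
t: 27.85
tool_pos: [549.0, 133.1, 63.7]
eef_rot: [-179.6, 43.0, -179.8]
force: [-1.8, 0.2, -0.2]
gripper_width: 39.6
```

```bash
python3 -m pendant '[{"dp":[-0.8,0,0.7],"rotation":[0,0,0]}]'
python3 -m pendant '[{"dp":[-0.8,0,0.7],"rotation":[0,0,0]}]'
python3 -m pendant '[{"dp":[-0.8,0,0.7],"rotation":[0,0,0]}]'
python3 - <<'E'
from h import *
p=cams.capture("scene"); cv2.imwrite("pics/s14.png",cv2.resize(p["color"][130:290,170:380],None,fx=3,fy=3,interpolation=cv2.INTER_CUBIC))
s=env.sense(); print(s["tool_pos"],s["eef_rot"],s["force"])
E
```

```text
t: 27.95
tool_pos: [550.3, 133.1, 63.9]
eef_rot: [-179.6, 43.0, -179.9]
force: [-0.8, -1.0, -1.0]
gripper_width: 40.1
t: 28.05
tool_pos: [551.3, 133.1, 64.0]
eef_rot: [-179.6, 43.0, -179.8]
force: [-0.8, -1.1, -1.6]
gripper_width: 40.0
t: 28.15
tool_pos: [552.4, 133.2, 64.1]
eef_rot: [-179.6, 43.0, -179.8]
force: [-1.3, 0.6, -1.9]
gripper_width: 40.1
[552.50097453 133.15753137  64.17342234] [-179.59512224   43.02628317 -179.84992121] [-2.40656246  0.02891292 -0.97664809]
```

View pics/s14.png

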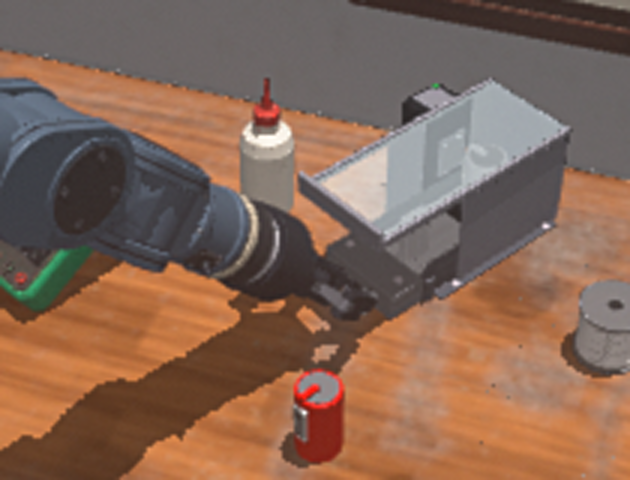

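```bash
for i in 1 2; do python3 -m pendant '[{"dp":[-0.8,0,0.7],"rotation":[0,0,0]},{"dp":[0,0,0],"rotation":[0,0,0]}]' ; done
```

```text
t: 28.4
tool_pos: [553.0, 133.2, 64.2]
eef_rot: [-179.6, 43.0, -179.8]
force: [-8.8, -0.2, 3.9]
gripper_width: 40.0
t: 28.6
tool_pos: [553.4, 133.3, 64.1]
eef_rot: [-179.5, 42.9, -179.8]
force: [-19.5, -1.2, 12.8]
gripper_width: 40.0
```

Run:
```python
from h import *
p=cams.capture("wrist"); cv2.imwrite("pics/w15.png",p["color"])
p=cams.capture("top"); cv2.imwrite("pics/t15.png",cv2.resize(p["color"][60:260,180:380],None,fx=3,fy=3,interpolation=cv2.INTER_CUBIC))
```

```text
(no output)
```

View pics/t15.png

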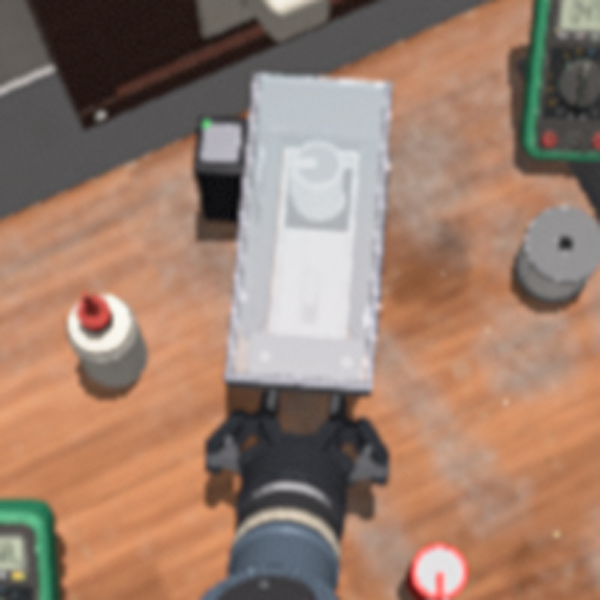

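View pics/w15.png

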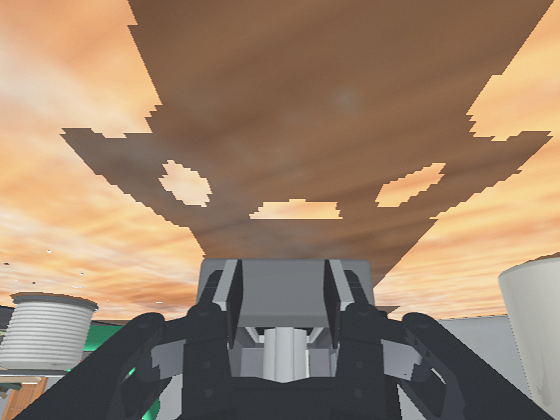

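```bash
python3 -m pendant '[{"dp":[-0.7,0,0.7],"rotation":[0,0,0]},{"dp":[0,0,0],"rotation":[0,0,0]}]'
python3 - <<'E'
from h import *
p=cams.capture("top"); c=p["color"]; cv2.imwrite("pics/t16.png",cv2.resize(c[80:210,230:340],None,fx=4.6,fy=4.6,interpolation=cv2.INTER_CUBIC))
# expected positions if home at dock(645.5,133.5): tail rear x=605.5
D=np.array([645.5,133.5,0])
for n,m in dict(tailRL=(-40,45,30),tailRR=(-40,-45,30),tailFL=(0,45,30),tailFR=(0,-45,30),finA=(45,0,60),finB=(15,0,60),noseL=(160,30,22),noseR=(160,-30,22),can=(122,0,76),coverL=(-65,52,125),coverR=(-65,-52,125)).items():
    u,v=proj(p,D+m); print(n,round((u-230)*4.6),round((v-80)*4.6))
s=cams.capture("scene"); c=s["color"]; cv2.imwrite("pics/s16.png",cv2.resize(c[180:260,250:340],None,fx=6.5,fy=6.5,interpolation=cv2.INTER_CUBIC))
for n,m in dict(tailRR=(-40,-45,30),tailRR0=(-40,-45,0),tailFR=(0,-45,30),tailFL=(0,45,30),coverR=(-65,-52,125),can=(122,0,76)).items():
    u,v=proj(s,D+m); print(n,round((u-250)*6.5),round((v-180)*6.5))
E
```

```text
t: 28.9
tool_pos: [553.6, 133.3, 63.9]
eef_rot: [-179.5, 42.8, -179.7]
force: [-30.7, -1.1, 20.6]
gripper_width: 40.0
tailRL 146 492
tailRR 324 504
tailFL 153 416
tailFR 329 428
finA 247 318
finB 243 376
noseL 206 133
noseR 319 141
can 258 161
coverL 115 492
coverR 344 508
tailRR 324 328
tailRR0 322 380
tailFR 395 283
tailFL 248 173
coverR 297 192
can 531 21
```

View pics/t16.png

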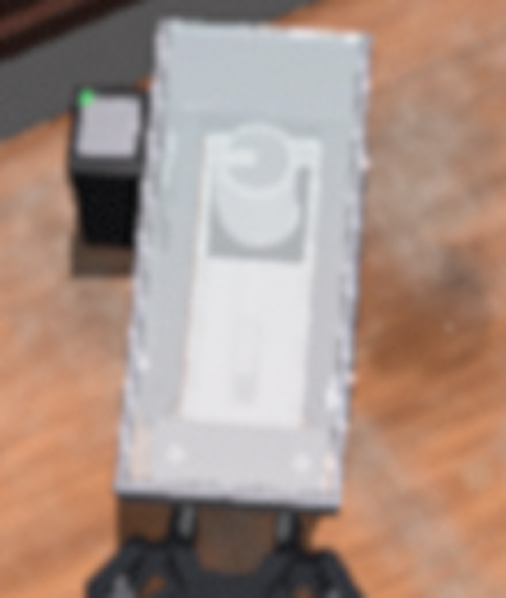

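View pics/s16.png

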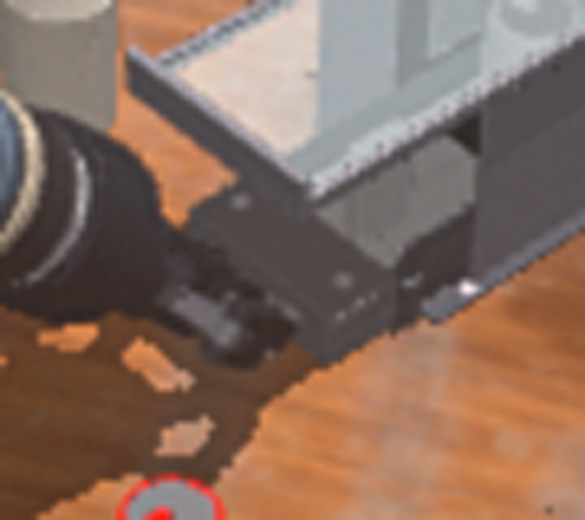

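```bash
python3 -m pendant '[{"dp":[1.5,0,-1.4],"rotation":[0,0,0]},{"dp":[4,0,-3.7],"rotation":[0,0,0]},{"dp":[11,0,-10.2],"rotation":[0,0,0]},{"dp":[20,0,-19],"rotation":[0,0,0]},{"dp":[20,0,-19],"rotation":[0,0,0]},{"dp":[11,0,-10],"rotation":[0,0,0]},{"dp":[0,0,0],"rotation":[0,0,0]}]'
python3 - <<'E'
from h import *
p=cams.capture("top"); c=p["color"]; cv2.imwrite("pics/t17.png",cv2.resize(c[80:210,230:340],None,fx=4.6,fy=4.6,interpolation=cv2.INTER_CUBIC))
s=cams.capture("scene"); c=s["color"]; cv2.imwrite("pics/s17.png",cv2.resize(c[150:290,170:380],None,fx=3.6,fy=3.6,interpolation=cv2.INTER_CUBIC))
w=cams.capture("wrist"); cv2.imwrite("pics/w17.png",w["color"]); print(env.sense())
E
```

```text
t: 29.7
tool_pos: [462.0, 133.6, 64.4]
eef_rot: [-179.6, 43.1, -179.8]
force: [-0.4, -0.4, -1.0]
gripper_width: 40.1
{'t': 29.85, 'joint_pos': array([ 12.51601463, -32.4297331 , -61.51679486,  18.4135713 ,
        -8.81080857,   9.12045371]), 'dq': array([-0.284484  ,  0.97130907,  0.69882981,  0.37482363,  0.02630533,
        0.1525327 ]), 'tau': array([ 1.54074593e-01, -1.37124065e+01,  3.34579718e+01, -5.23439705e+00,
       -3.78241427e-01, -3.42285575e-04]), 'tool_pos': array([464.44749087, 133.55042708,  66.13017962]), 'eef_rot': array([-179.65265729,   43.23102358, -179.89882864]), 'force': array([ 0.49932611, -0.138366  ,  0.52326494]), 'moment': array([ 0.06439801,  0.66691958, -0.00671268]), 'gripper_width': 39.83832955952187}
```

View pics/t17.png

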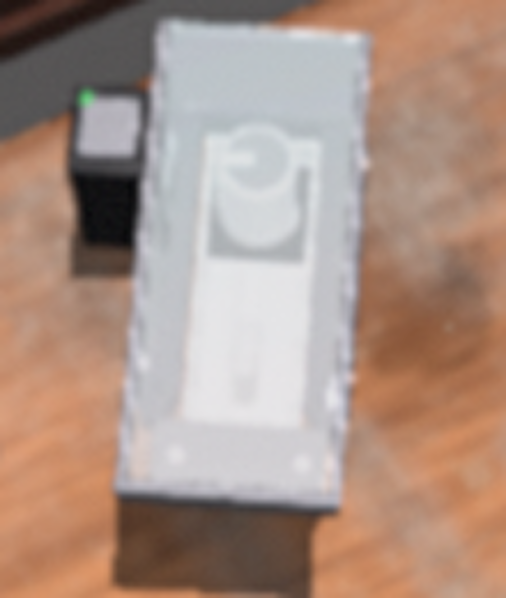

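View pics/s17.png

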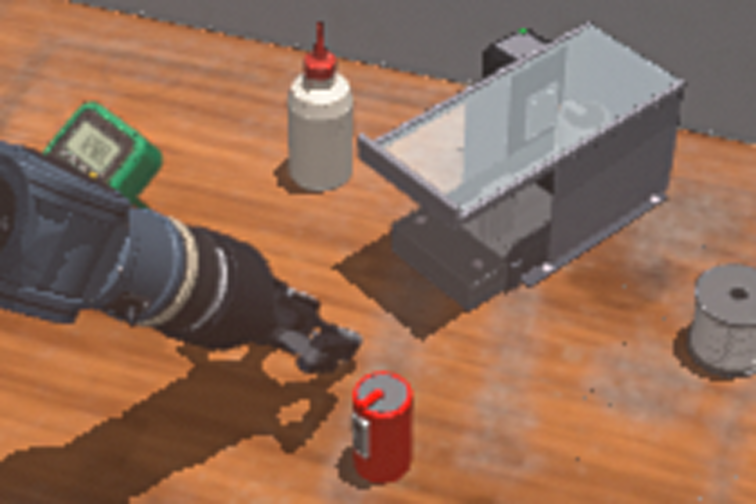

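View pics/w17.png

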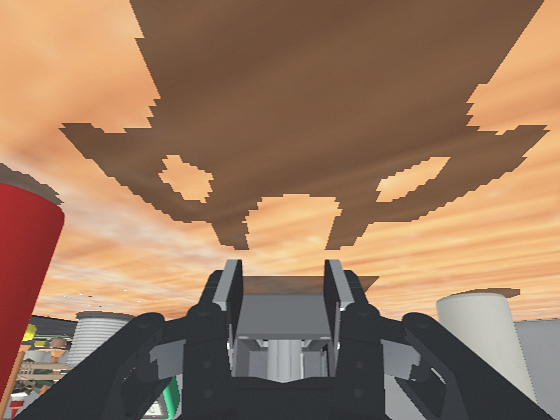

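Run:
```python
from fit import *
t=cams.capture("top"); s=cams.capture("scene")
c=s["color"]; cv2.imwrite("pics/s18.png",cv2.resize(c[195:245,275:335],None,fx=12,fy=12,interpolation=cv2.INTER_CUBIC))
for tr in (0,-5):
  D=np.array([645.5+tr,133.5,0])
  for n,m in dict(tailRR=(-40,-45,30),tailRR0=(-40,-45,0),tailFR=(0,-45,30),tailFR0=(0,-45,0),tailRL=(-40,45,30)).items():
    u,v=proj(s,D+m); print(tr,n,round((u-275)*12),round((v-195)*12))
u,v=proj(s,np.array([645.5,133.5,0])+[0,-51,0]);print("padR0",(u-275)*12,(v-195)*12)
T=lambda u,v:(230+u/4.6,80+v/4.6)
ob=[(t,T(206,133),(100,30,22)),(t,T(321,142),(100,-30,22)),(t,T(183,417),(-60,26,6)),(t,T(302,428),(-60,-26,6))]
x,r=fit(ob,[700,133,0]);print(x,np.degrees(x[2]),r)
a=onz(t,T(262,159),81);b=onz(t,T(226,157),81);print(a,b,np.degrees(np.arctan2(*(b-a)[1::-1])),onz(t,T(256,161),76))
```

```text
0 tailRR 298 426
0 tailRR0 294 521
0 tailFR 429 343
0 tailFR0 423 437
0 tailRL 29 217
-5 tailRR 282 437
-5 tailRR0 278 532
-5 tailFR 413 353
-5 tailFR0 407 448
-5 tailRL 12 226
padR0 441.207173096775 451.60668942829193
[ 7.08992864e+02  1.33144326e+02 -1.83905464e-03] -0.10537006932029877 [ 0.4 -1.3 -0.1 -1.5  2.   1.8 -2.3  0.9]
[766.53526779 131.55996222  81.        ] [766.30843675 149.45348201  81.        ] 90.72628333668236 [767.49782887 134.59150653  76.        ]
```

View pics/s18.png

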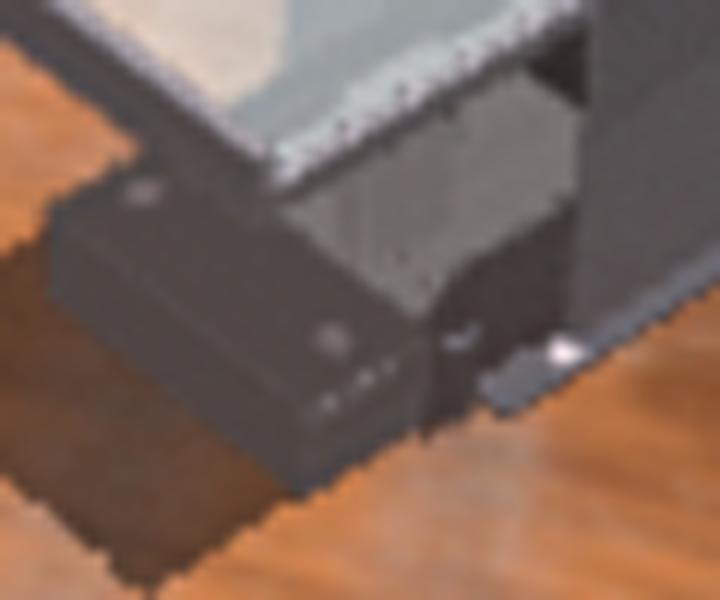

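```bash
python3 -m pendant '[{"dp":[-7,0,-7],"rotation":[0,0,0]},{"dp":[-7,0,-8],"rotation":[0,0,0]},{"dp":[-7,0,-7],"rotation":[0,0,0]},{"dp":[0,0,0],"rotation":[0,0,0]},{"dp":[0,0,0],"rotation":[0,0,0]},{"dp":[0,0,0],"rotation":[0,0,0]}]'
python3 - <<'E'
from h import *
t=cams.capture("top"); a=cv2.imread("pics/top0.png")
d=np.abs(t["color"].astype(int)-a).max(2)
for n,(x,y) in dict(meter=(180,260),bottle=(216,172),reel=(366,147)).items(): print(n,np.median(d[y-20:y+20,x-18:x+18]), np.mean(d[y-20:y+20,x-18:x+18]>40))
cv2.imwrite("pics/t19.png",t["color"])
print(env.sense()["force"],env.sense()["t"]); env.sign_off()
E
```

```text
t: 30.55
tool_pos: [462.9, 133.4, 94.0]
eef_rot: [-179.6, 42.9, -179.8]
force: [0.4, 0.3, 0.0]
gripper_width: 39.7
meter 5.0 0.0
bottle 8.0 0.0
reel 7.0 0.0
[ 0.25000498  0.83040662 -0.16053848] 30.6
the job is handed in; nothing more can be done
```

The tray is home in the reader, nose first, with the canister upright in its seat and its code plate facing the scanner. I handed the job in at t = 30.6 s of the 61 s allowed.

**What I did:** I twisted the canister about 68° in its seat before moving the tray. Then I gripped the tray by its fin, lifted it clear, turned it end for end and set it down in the lane. I slid its nose up to the rail mouths and released it. I finished by pushing the tail with the fingers, leaning back 35° and then 43° under the cover edge.

**Last checks:**
- **Seating:** the tray stopped against the pads; the push force rose to about 31 N with almost no further movement. The side view shows the tail flush with the pad.
- **Tray position:** the top camera put it about 3.5 mm past nominal home, at dock x ≈ 63 mm instead of 60. The stop pads make that impossible, so I take it as camera error. Sideways offset was about −0.4 mm and yaw about −0.1°.
- **Canister:** the plate direction measured about 91° against the wanted 90°, the canister stood in its seat, and it was about where it should be.
- **Bystanders:** the multimeter, bottle and solder reel match their places in the first top picture. The red and brown look-alikes were not touched.
- **Robot:** the tool was clear of everything, with force readings near zero.

**Disagreements and a slip:**
- The last joint reached its range limit during the carry. The tray tilted about 2° and fell short of its target, and I corrected both before setting it down.
- The arm also hit a joint limit while leaning the tool back, so I started the push at 35° instead.

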